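Pack silver caddy lids in a travelling case

TASK

Pack the finished silver caddy lids for delivery: set every lid, knob up, in a recess of its own in the open wooden case and press it down so that it lies flat and level. Then lay the wooden cover plate, grip bar up, inside the case and press it down level on its four corner posts, and last swing the upper half of the case over and press it fully shut, rim to rim. Leave the other things on the bench where they are.

Things in the scene. Friction and masses are not known exactly. Their poses are not given: they have to be found in the camera images.
- case: Lower half of a dark wooden case, fixed, open upwards, 166 x 166 mm, rim 52 mm high, walls 8 mm. Origin: centre of its underside; z up; hinge along its -y side. Inside: a cork insert (top 14 mm up) with four square recesses 56 x 56 mm, 6 mm deep, centred at (+-33, +-33) mm; in the inner corners four posts 14 x 14 mm, tops 36 mm up, the ledge for the cover plate.
- ledge (a point): Centre of the plane of the four post tops in the lower half, 36 mm above the case's underside: where the centre of the cover plate's underside belongs. Axes as the case.
- hinge_line (a point): Middle of the hinge line, in the case's frame at (0, -83, 52) mm; the hinge turns about the case's x axis.
- shell (a joint): Upper half of the case, a shell 166 x 166 mm, 32 mm deep, hinged to the lower half. rad: 0 = closed, rims edge to edge; about 1.9 = as found, leaning back open; stop at 2.3. The stiff hinge holds it at any angle; moving it takes 2 to 4 N at its free edge.
- shell_edge (a point): On the upper half: middle of the rim of its free edge, 166 mm from the hinge line. Axes: at joint 0 as the case's; y points from hinge to free edge, z to the shell's outer face, which lies 32 mm along z. A brass thumb tab, 40 mm along x, 8 mm thick, stands 18 mm out beyond the free edge along y, its mid-thickness 8 mm along z.
- recess0 (a point): Centre of the floor of one recess in the lower half, 8 mm above the case's underside. Axes as the case.
- recess1 (a point): Centre of the floor of one recess in the lower half, 8 mm above the case's underside. Axes as the case.
- recess2 (a point): Centre of the floor of one recess in the lower half, 8 mm above the case's underside. Axes as the case.
- recess3 (a point): Centre of the floor of one recess in the lower half, 8 mm above the case's underside. Axes as the case.
- lid0: Silver caddy lid (may be absent): flat disc 52 mm across, 6 mm thick, with a round knob 15 mm across standing 18 mm above the disc (24 mm in all). Origin: centre of its underside; z along the knob. 70 g.
- lid1: Silver caddy lid (may be absent): flat disc 52 mm across, 6 mm thick, with a round knob 15 mm across standing 18 mm above the disc (24 mm in all). Origin: centre of its underside; z along the knob. 70 g.
- lid2: Silver caddy lid (may be absent): flat disc 52 mm across, 6 mm thick, with a round knob 15 mm across standing 18 mm above the disc (24 mm in all). Origin: centre of its underside; z along the knob. 70 g.
- lid3: Silver caddy lid (may be absent): flat disc 52 mm across, 6 mm thick, with a round knob 15 mm across standing 18 mm above the disc (24 mm in all). Origin: centre of its underside; z along the knob. 70 g.
- cover: Loose square wooden cover plate 144 x 144 x 6 mm with a wooden grip bar in its middle, 14 mm thick along its x, 50 mm long along its y, 20 mm above the plate (26 mm in all). Origin: centre of its underside; z up. 140 g.
- tin: Bystander, leave in place: open brass bowl, 90 mm wide, 45 mm high.
- hammer: Bystander, leave in place: small hammer lying flat.
- graver: Bystander, leave in place: dark steel graving rod lying flat, 110 mm long, 12 mm thick.
- brush: Bystander, leave in place: brush lying flat.
- pitchblock: Bystander, leave in place: wooden block 50 x 50 x 30 mm.
- teapot: Bystander, leave in place: small silver teapot, body 86 mm wide, 66 mm high.
- spool: Bystander, leave in place: brass spool, 44 mm wide, 38 mm high.

How it is judged (in metres and radians):
On the way, in this order (a step that is already met when the one before it is completed fails the run):
1. every lid lies level on the floor of a recess (((horizontal distance between lid0 and recess0 below 0.006 m and z of lid0 in the frame of recess0 between -0.003 and 0.0025 m) or (horizontal distance between lid0 and recess1 below 0.006 m and z of lid0 in the frame of recess1 between -0.003 and 0.0025 m) or (horizontal distance between lid0 and recess2 below 0.006 m and z of lid0 in the frame of recess2 between -0.003 and 0.0025 m) or (horizontal distance between lid0 and recess3 below 0.006 m and z of lid0 in the frame of recess3 between -0.003 and 0.0025 m)) and angle between each of lid0, lid1, lid2, lid3's own z axis and vertical below 0.05 rad and ((horizontal distance between lid1 and recess0 below 0.006 m and z of lid1 in the frame of recess0 between -0.003 and 0.0025 m) or (horizontal distance between lid1 and recess1 below 0.006 m and z of lid1 in the frame of recess1 between -0.003 and 0.0025 m) or (horizontal distance between lid1 and recess2 below 0.006 m and z of lid1 in the frame of recess2 between -0.003 and 0.0025 m) or (horizontal distance between lid1 and recess3 below 0.006 m and z of lid1 in the frame of recess3 between -0.003 and 0.0025 m)) and ((horizontal distance between lid2 and recess0 below 0.006 m and z of lid2 in the frame of recess0 between -0.003 and 0.0025 m) or (horizontal distance between lid2 and recess1 below 0.006 m and z of lid2 in the frame of recess1 between -0.003 and 0.0025 m) or (horizontal distance between lid2 and recess2 below 0.006 m and z of lid2 in the frame of recess2 between -0.003 and 0.0025 m) or (horizontal distance between lid2 and recess3 below 0.006 m and z of lid2 in the frame of recess3 between -0.003 and 0.0025 m)) and ((horizontal distance between lid3 and recess0 below 0.006 m and z of lid3 in the frame of recess0 between -0.003 and 0.0025 m) or (horizontal distance between lid3 and recess1 below 0.006 m and z of lid3 in the frame of recess1 between -0.003 and 0.0025 m) or (horizontal distance between lid3 and recess2 below 0.006 m and z of lid3 in the frame of recess2 between -0.003 and 0.0025 m) or (horizontal distance between lid3 and recess3 below 0.006 m and z of lid3 in the frame of recess3 between -0.003 and 0.0025 m))), for 0.2 s.
2. the cover plate lies level on the four posts over the lids (all of step 1 and horizontal distance between cover and ledge below 0.007 m and z of cover in the frame of ledge between -0.003 and 0.0025 m and angle between cover's own z axis and vertical below 0.03 rad), for 0.2 s.
3. the upper half is closed (value of joint shell below 0.015 rad), for 0.2 s.
At the end, for the whole second after the job is handed in: Each lid lies knob up in its own recess (6 mm from centre, 2.5 mm in height, tilt under 0.05 rad), the cover plate on the posts (7 mm, 2.5 mm, 0.03 rad), the upper half is shut (under 0.015 rad, 2.5 mm at the free edge), all at rest and released (all of step 2 and value of joint shell below 0.015 rad and linear speed of each of lid0, lid1, lid2, lid3, cover below 0.02 m/s); the robot touches nothing.
It fails at once if a bystander is moved more than 5 cm (distance of any of tin, hammer, graver, brush, pitchblock, teapot, spool from where it was at the start of the episode above 0.05 m).
Of lid0, lid1, lid2, lid3 only 2 to 4 are there at a start; the rules pass over those that are not, and their reading is None.
At some moment in a run one of lid0, lid1, lid2, lid3, cover may be knocked a few centimetres aside while the robot is not near it.
Once in a run the grip may slacken for a moment while it holds something.
It also fails if it takes over 210 s, if anything falls off the work surface, if the arm or the gripper's body presses on something with over 40 N, if the wrist force passes 120 N, or if a joint passes its speed limit or range.

ROBOT

A 6-joint arm with a two-finger parallel gripper is mounted at the origin on the work surface. World frame = base frame: x ahead of the robot, y to its left, z up, the work surface at z = 0. Lengths are in m, angles in degrees, forces in N, time in s.
With the tool pointing down it reaches from about 0.4 to 0.825 m from the base axis. Payload 7 kg.
Tool frame: the origin (TCP) lies at the very end of the fingers, on their centre line; the grasp point (between the pads) lies 19 mm behind it; z points along the fingers, y is the direction in which the jaws open and shut (so a half turn about z gives the same grasp; the last joint's range is limited). The gripper opens to 88 mm and grips with 3 to 60 N. Pads are 19 mm wide; open, the fingers measure 130 mm over their backs; the gripper's body (78 mm by 193 mm) begins 47 mm behind the grasp point.
Start: joints at [84.345, 20.546, 0.682, 0, -70.136, -16.507], TCP at [0.255, 0.625, 0.2] pointing down, gripper open.
Joint ranges: [-176.03, 176.03], [-82.01, 121.73], [-58.28, 71.71], [-173.87, 95.51], [-174.79, -0.11], [-173.66, 173.66]. Speed limits (degrees/s): [136.94, 136.94, 172.46, 180, 180, 180].

INTERFACE

Orientations are given as [roll, pitch, yaw] about the fixed x, y, z axes, in that order (R = Rz(yaw) Ry(pitch) Rx(roll)).
In Python, from plant import ctrl gives the robot as it stands.
- The arm moves only by the tool move_arm, never from a script. Its argument "increments" is a list of rows, each a list of 2 entries, a list of its own where there are three numbers: the shift along the world's x, y, z in mm, then the turn about the world's z in rad. A call has exactly 8 rows; each row shifts and turns the pose as measured when the row begins; what a row does not reach is not made up. A row lasts 1/10 s, in which the tool goes at most 50 mm and 8.59 degrees, less where a joint would pass 70% of its speed; a pose out of reach is approached as far as the arm can. A call with a gripper value outside its range is refused whole. "jaw" is the gripper command: -1 is shut, 1 is fully open, values between are in proportion, set as the call begins (left out, the last holds). The fingers move at their own pace and stop on an object; the grip force is fixed at half the most. Time passes only in rows, so rows that do not move let the fingers close, or fill a call up. It gives the time, the measured TCP pose, the force and the opening at its end, in the units of the state.
- ctrl.get_obs(): the state, without advancing time (a new reading comes with each control period).
- ctrl.snapshot(name): name is "scene" or "top" or "wrist"; returns a dict with "color" (400x640x3 uint8, red, green, blue), "fx", "fy", "cx", "cy" (pixels), "R" (3x3) and "t" (3): a world point X has camera coordinates R X + t. Camera axes: x right, y down, z forward; pixel columns grow to the right and rows downward; lengths in m; the calibration is good to about 2 mm. A picture is of the moment at which its call begins. There is no depth.
- ctrl.close_job(): hands the job in, once; it reports no verdict.
The state is a dict: "clock": time; "joint_pos": joint angles; "qvel": joint speeds; "tau": joint torques, N m; "tool_pos": TCP position; "orientation": TCP orientation; "force": force on the tool from outside, world axes, zero at the start; "moment": the same for the moment, N m; "opening": finger opening in m.
Only numpy, scipy, OpenCV 4.12 (cv2) and the standard library are available. Lean on these libraries where they do the work, as an engineer would, in place of code of your own. Each camera call takes 0.05 s, during which the arm holds its last target.

## Working session

There is one attempt and no reset: what is moved stays moved. The work goes in short steps, Python scripts to look and compute and a tool call to move; the robot and the scene stay as the last step left them, time stands still between calls to the robot, and variables do not carry over. Pictures are saved under pics/ and viewed, and the job is handed in when it is done.

Besides the shell and the picture viewer there is one more tool, called after "Request:" as name(argument=value, ...), one argument or row to a line, values as JSON. move_arm: Moves the arm, as the interface text tells. Its arguments: {"type":"object","properties":{"increments":{"type":"array","items":{"type":"array"}},"jaw":{"type":"number"}},"required":["increments"]}

```bash
mkdir -p pics; ls; cat > h.py <<'E'
import numpy as np, cv2, json
from plant import ctrl
def snap(name, fn):
    s=ctrl.snapshot(name); cv2.imwrite('pics/'+fn,cv2.cvtColor(s['color'],cv2.COLOR_RGB2BGR))
    np.savez('pics/'+fn[:-4]+'.npz',**{k:np.array(v) for k,v in s.items()})
    return s
def load(fn): return dict(np.load('pics/'+fn+'.npz'))
def px2w(s,u,v,z):
    d=np.array([(u-s['cx'])/s['fx'],(v-s['cy'])/s['fy'],1.0]); R=np.array(s['R']);t=np.array(s['t'])
    c=-R.T@t; d=R.T@d; k=(z-c[2])/d[2]; return c+k*d
def w2px(s,X):
    p=np.array(s['R'])@np.array(X)+np.array(s['t']); return np.array([s['fx']*p[0]/p[2]+s['cx'],s['fy']*p[1]/p[2]+s['cy']])
E
python3 - <<'E'
from h import *
print(ctrl.get_obs())
for n in ['scene','top','wrist']:
    s=snap(n,n+'0.png'); print(n,s['fx'],s['cx'],s['cy'],np.array(s['R']).round(3).tolist(),-np.array(s['R']).T@np.array(s['t']))
E
```

```text
pics
{'clock': 0.0, 'joint_pos': array([ 8.43444304e+01,  2.05910935e+01,  6.34238627e-01, -2.11457818e-02,
       -7.01344595e+01, -1.65067000e+01]), 'qvel': array([-0.04569215, -0.02704554, -0.03808136,  0.06616429,  0.02163525,
       -0.1326057 ]), 'tau': array([ 5.64721831e-04, -5.82716238e+01,  2.93055475e+01,  6.99728832e+00,
        6.95289214e-03, -1.73808612e-04]), 'tool_pos': array([0.25445485, 0.62463648, 0.19892687]), 'orientation': array([ 1.79906800e+02, -6.88845076e-03, -2.21694655e+01]), 'force': array([-0.12418274,  0.38590348, -0.30356144]), 'moment': array([-0.05013042,  0.04949986, -0.00689527]), 'opening': 0.08748301784852225}
scene 450.7675061465508 317.30510193866616 196.89294033264252 [[-0.609, 0.793, -0.013], [0.658, 0.495, -0.568], [-0.444, -0.354, -0.823]] [1.08140084 0.4857978  1.00004309]
top 444.17187697866683 317.5912197565101 205.47870285747507 [[0.026, -1.0, -0.014], [-0.989, -0.024, -0.149], [0.148, 0.018, -0.989]] [0.42600845 0.052213   0.90943135]
wrist 326.1789712030718 323.4771431309618 195.5186317441708 [[-0.377, -0.926, 0.002], [-0.89, 0.363, 0.274], [-0.255, 0.102, -0.962]] [0.32269179 0.59688611 0.38265329]
```

View pics/scene0.png

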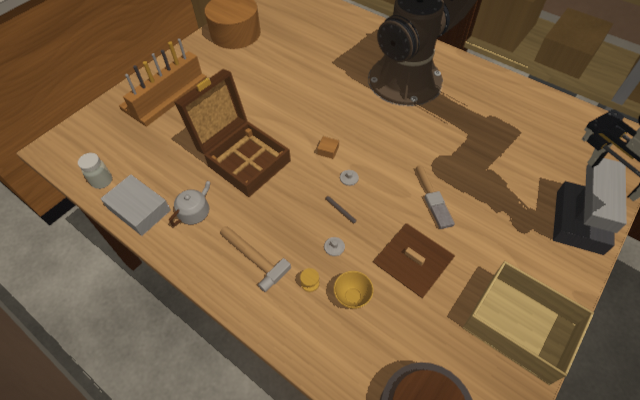

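View pics/top0.png

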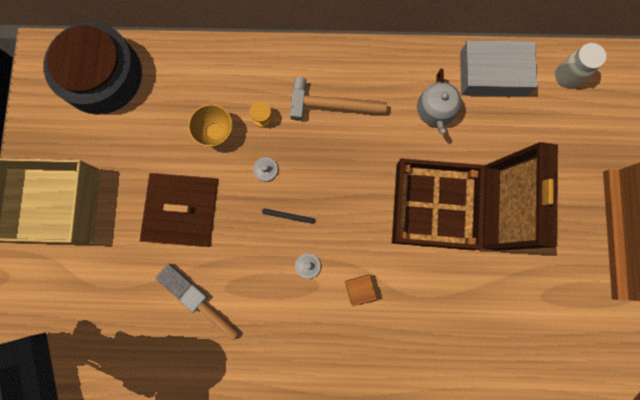

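View pics/wrist0.png

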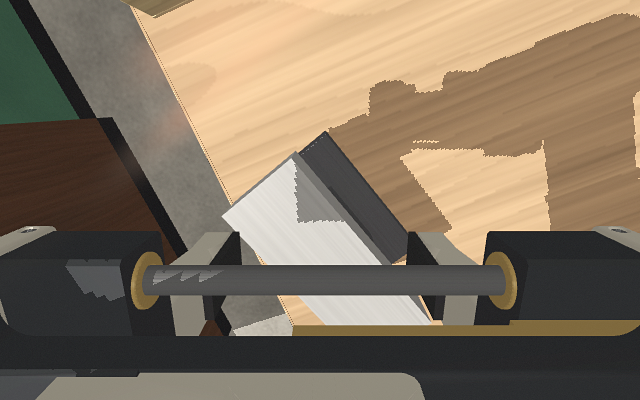

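Two lids show, at top px (265,169) and (307,266), with the cover at (179,209) and the case at (437,203). I'll zoom in to check for hidden lids and measure more precisely.

```bash
python3 - <<'E'
from h import *
a=cv2.imread('pics/top0.png')
c=a[90:310,130:330]; cv2.imwrite('pics/z1.png',cv2.resize(c,None,fx=3,fy=2.7272727,interpolation=cv2.INTER_CUBIC))
c=a[130:260,380:570]; cv2.imwrite('pics/z2.png',cv2.resize(c,None,fx=4,fy=4,interpolation=cv2.INTER_CUBIC))
b=cv2.imread('pics/scene0.png')
c=b[60:210,160:360]; cv2.imwrite('pics/z3.png',cv2.resize(c,None,fx=4,fy=4,interpolation=cv2.INTER_CUBIC))
s=load('top0')
for n,u,v,z in [('lidA',265,169,.024),('lidB',307,266,.024),('cover',179,209,.026),('case c1',402,160,.052),('c2',393,245,.052),('c3',481,248,.052),('c4',484,163,.052)]: print(n,px2w(s,u,v,z).round(4))
s=load('scene0')
for n,u,v,z in [('lidA',334,244,.018),('lidB',348,175,.018),('cover',414,256,.026)]: print(n,px2w(s,u,v,z).round(4))
E
```

```text
lidA [0.6317 0.1776 0.024 ]
lidB [0.4375 0.0858 0.024 ]
cover [0.5447 0.3475 0.026 ]
case c1 [ 0.6497 -0.0969  0.052 ]
c2 [ 0.4815 -0.0793  0.052 ]
c3 [ 0.48   -0.2474  0.052 ]
c4 [ 0.6473 -0.258   0.052 ]
lidA [0.6389 0.1819 0.018 ]
lidB [0.4434 0.0858 0.018 ]
cover [0.5531 0.3568 0.026 ]
```

View pics/z1.png

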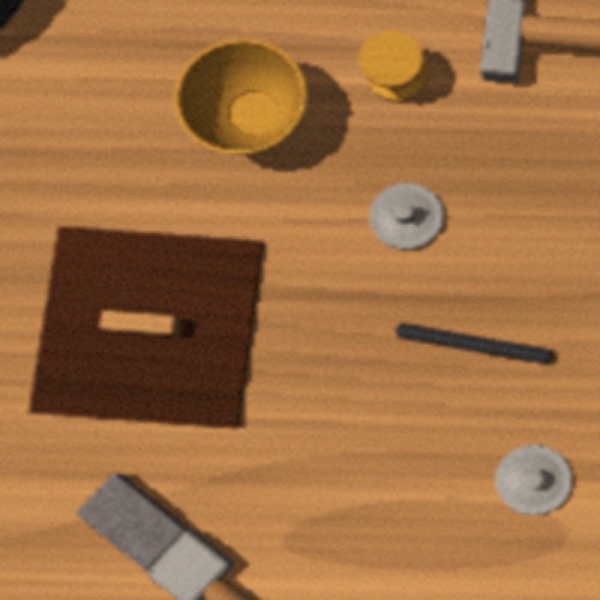

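View pics/z2.png

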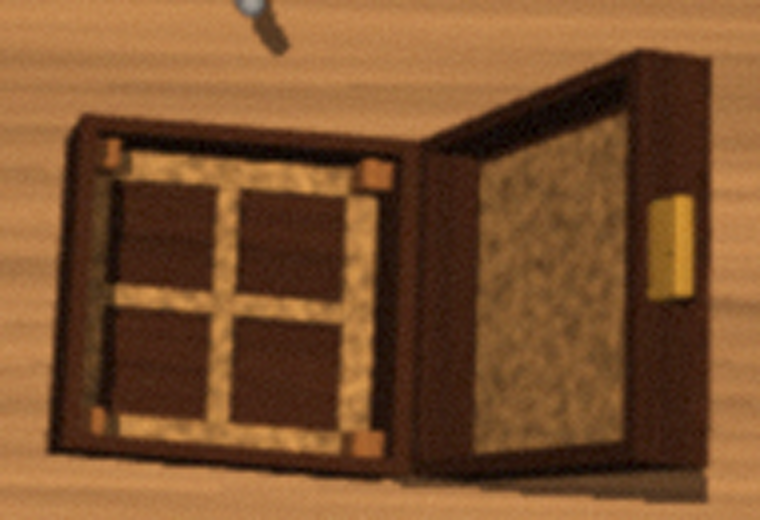

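View pics/z3.png

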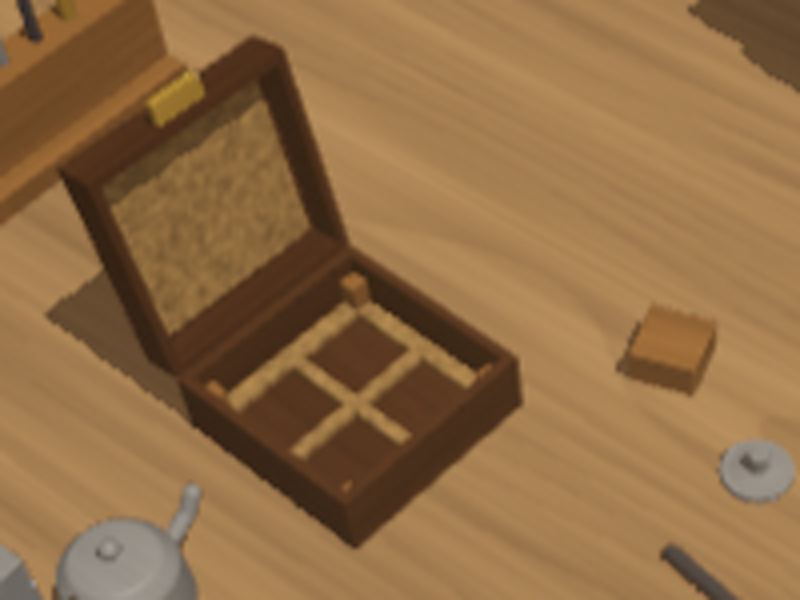

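Request:
move_arm(
  increments=[
    [[40,-40,0],-0.14],
    [[40,-40,0],-0.14],
    [[35,-40,0],-0.14],
    [[35,-40,0],-0.14],
    [[35,-40,0],-0.14],
    [[35,-40,0],-0.14],
    [[30,-40,0],-0.14],
    [[30,-40,0],-0.14],
  ],
  jaw=0.0,
)

```text
clock: 0.95
tool_pos: [0.5161, 0.3206, 0.1958]
orientation: [179.7, -0.1, -88.2]
force: [1.2, 0.7, -0.1]
opening: 0.0436
```

Request:
move_arm(
  increments=[
    [[30,-35,0],0],
    [[30,-30,0],0],
    [[20,-10,0],0],
    [[0,0,0],0],
    [[0,0,0],0],
    [[0,0,0],0],
    [[0,0,0],0],
    [[0,0,0],0],
  ],
)

```text
clock: 1.75
tool_pos: [0.599, 0.237, 0.1942]
orientation: [179.5, -0.2, -88.8]
force: [0.1, 0.4, -0.6]
opening: 0.0436
```

```bash
python3 - <<'E'
from h import *
s=snap('wrist','w1.png'); o=ctrl.get_obs(); print(o['tool_pos'],o['orientation'],o['joint_pos'].round(1))
for p in [(.632,.178,.024),(.4375,.086,.024)]: print(w2px(s,p))
E
```

```text
[0.59899503 0.23709608 0.19423057] [179.55134357  -0.18409356 -88.81520371] [ 38.8  18.2  -3.4  -0.1 -68.8 -37.6]
[291.68615608 117.40794216]
[488.3567706   25.75636646]
```

View pics/w1.png

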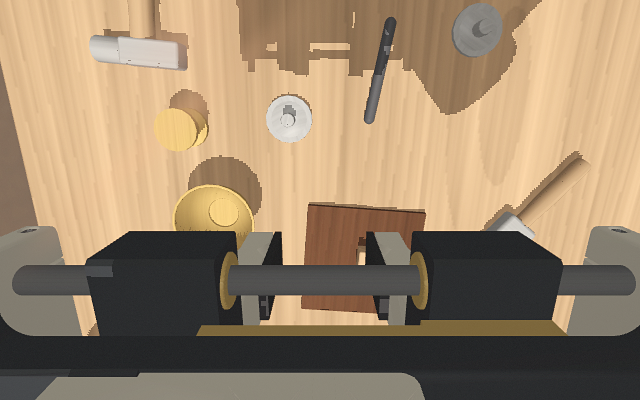

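```bash
python3 - <<'E'
from h import *
s=load('w1'); t=load('top0'); e=load('scene0')
print('A disc wrist',px2w(s,289,118.5,.006)[:2],'top',px2w(t,265.7,169.6,.006)[:2],'scene',px2w(e,334,247,.006)[:2])
print('B disc wrist',px2w(s,477,30,.006)[:2],'top',px2w(t,130+534/3,90+480/2.727,.006)[:2],'scene',px2w(e,348.7,177.5,.006)[:2])
b=cv2.imread('pics/w1.png'); cv2.imwrite('pics/z4.png',cv2.resize(b[80:160,240:340],None,fx=6,fy=6,interpolation=cv2.INTER_CUBIC))
E
```

```text
A disc wrist [0.63653309 0.17997536] top [0.63466039 0.17864682] scene [0.64035394 0.18319108]
B disc wrist [0.44038482 0.08630842] top [0.43776581 0.08450725] scene [0.44155229 0.08748658]
```

View pics/z4.png

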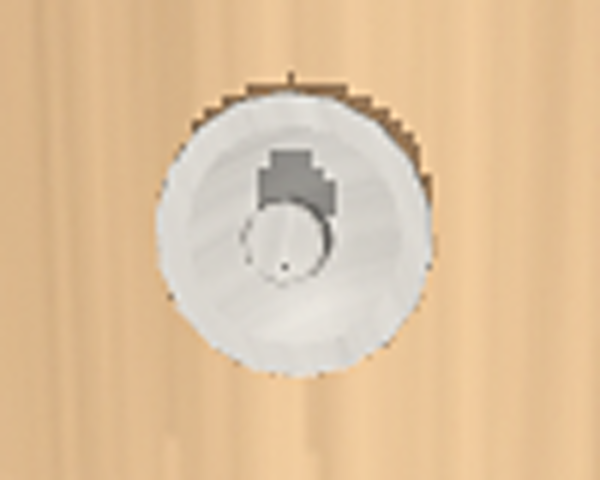

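Wrist view: lid A's disc is centred at px (289,118), giving about (0.636, 0.180). I'll descend on it now.

Request:
move_arm(
  increments=[
    [[19,-29,0],-0.02],
    [[18,-28,-20],0],
    [[0,0,-40],0],
    [[0,0,-40],0],
    [[0,0,-30],0],
    [[0,0,-10],0],
    [[0,0,0],0],
    [[0,0,0],0],
  ],
)

```text
clock: 2.6
tool_pos: [0.6372, 0.1835, 0.0553]
orientation: [-180.0, 0.0, -89.5]
force: [0.2, -0.2, 0.8]
opening: 0.0437
```

```bash
python3 - <<'E'
from h import *
s=snap('wrist','w2.png'); o=ctrl.get_obs(); print(o['tool_pos'],o['orientation'],o['joint_pos'].round(1))
E
```

```text
[0.63743109 0.18364796 0.05569187] [-1.79935346e+02  5.00388895e-02 -8.95048371e+01] [ 32.9  26.  -10.9  -0.  -52.9 -32.4]
```

View pics/w2.png

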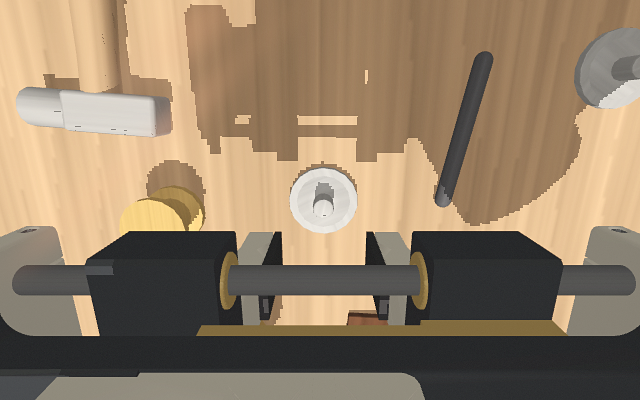

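```bash
python3 - <<'E'
from h import *
s=load('w2'); print(px2w(s,323,200.5,.006), px2w(s,324,209,.024))
E
```

```text
[0.6372049  0.17958964 0.006     ] [0.63647439 0.18030527 0.024     ]
```

The centred measurement is (0.637, 0.180), so I'll go down 47 mm and grip.

Request:
move_arm(
  increments=[
    [[0,-4,-20],0],
    [[0,0,-20],0],
    [[0,0,-6],0],
    [[0,0,0],0],
    [[0,0,0],0],
    [[0,0,0],0],
    [[0,0,0],0],
    [[0,0,0],0],
  ],
)

```text
clock: 3.45
tool_pos: [0.6447, 0.1844, 0.0217]
orientation: [-178.9, 0.5, -89.3]
force: [-0.2, -1.1, -0.3]
opening: 0.0437
```

Request:
move_arm(
  increments=[
    [[0,0,0],0],
    [[0,0,0],0],
    [[0,0,0],0],
    [[0,0,0],0],
    [[0,0,0],0],
    [[0,0,0],0],
    [[0,0,0],0],
    [[0,0,0],0],
  ],
  jaw=-1,
)

```text
clock: 4.25
tool_pos: [0.6447, 0.1845, 0.022]
orientation: [-178.9, 0.5, -89.3]
force: [0.8, 0.5, 0.0]
opening: 0.0001
```

```bash
python3 - <<'E'
from h import *
o=ctrl.get_obs(); print({k:np.round(v,3) for k,v in o.items()})
s=snap('wrist','w3.png');s=snap('scene','s3.png')
b=cv2.imread('pics/s3.png'); cv2.imwrite('pics/z5.png',cv2.resize(b[100:400,200:600],(800,600)))
E
```

```text
{'clock': np.float64(4.25), 'joint_pos': array([ 32.655,  28.069, -12.804,   0.152, -47.94 , -32.069]), 'qvel': array([-0.029,  0.046,  0.058,  0.061,  0.002,  0.017]), 'tau': array([ 0.0000e+00, -6.2395e+01,  2.3640e+01,  5.6340e+00,  5.8000e-02,
        2.0000e-03]), 'tool_pos': array([0.645, 0.184, 0.022]), 'orientation': array([-178.933,    0.533,  -89.308]), 'force': array([0.811, 0.465, 0.031]), 'moment': array([ 0.046, -0.   , -0.001]), 'opening': np.float64(0.0)}
```

View pics/w3.png

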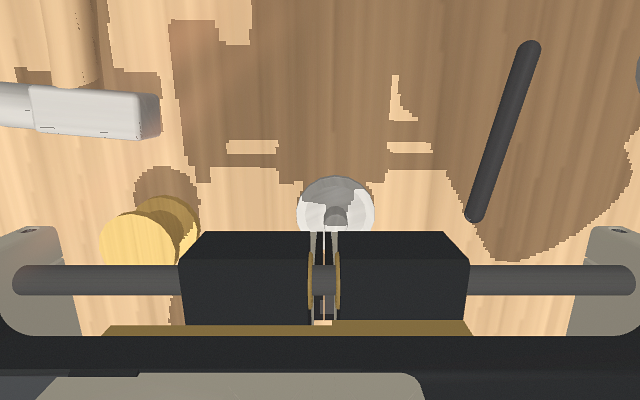

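View pics/z5.png

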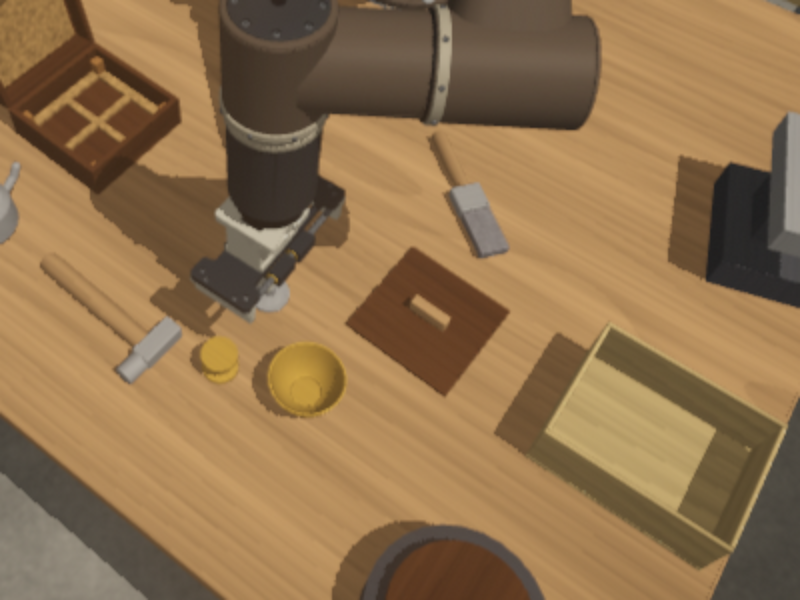

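The descent stopped short: z 0.022 and x +7 mm, with no contact force, so the jaws closed on nothing. I'll reopen and correct from the measured pose.

Request:
move_arm(
  increments=[
    [[0,0,15],0],
    [[-4,-2,10],0],
    [[-4,-2,5],0],
    [[0,0,0],0],
    [[0,0,0],0],
    [[0,0,0],0],
    [[0,0,0],0],
    [[0,0,0],0],
  ],
  jaw=0,
)

```text
clock: 5.15
tool_pos: [0.6362, 0.1802, 0.0558]
orientation: [-178.8, 0.6, -89.3]
force: [-0.2, -0.7, 0.8]
opening: 0.0435
```

```bash
python3 - <<'E'
from h import *
s=snap('wrist','w4.png'); o=ctrl.get_obs(); print(o['tool_pos'],o['orientation'],o['joint_pos'].round(1))
E
```

```text
[0.63611755 0.18013571 0.05573055] [-178.86056464    0.57781756  -89.30726216] [ 32.7  25.2 -12.5   0.1 -51.1 -32.2]
```

View pics/w4.png

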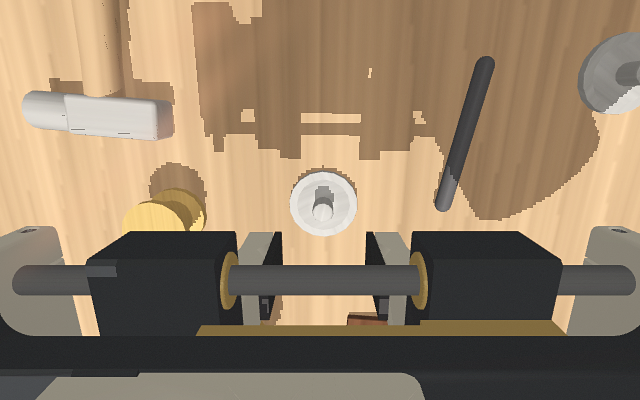

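Request:
move_arm(
  increments=[
    [[0,0,-8],0],
    [[0,0,-8],0],
    [[0,0,-8],0],
    [[0,0,-8],0],
    [[0,0,-8],0],
    [[0,0,-6],0],
    [[0,0,0],0],
    [[0,0,0],0],
  ],
)

```text
clock: 6.0
tool_pos: [0.6349, 0.1794, 0.003]
orientation: [-179.1, 0.5, -89.3]
force: [0.5, 0.3, 0.2]
opening: 0.044
```

```bash
python3 - <<'E'
from h import *
s=snap('wrist','w5.png'); o=ctrl.get_obs(); print(o['tool_pos'],o['orientation'],o['joint_pos'].round(1),o['force'])
E
```

```text
[0.63486961 0.17946233 0.00303674] [-179.06078584    0.4714469   -89.32875315] [ 32.7  28.6 -15.    0.1 -45.3 -32.2] [-0.76748663  0.27703539 -0.20994495]
```

View pics/w5.png

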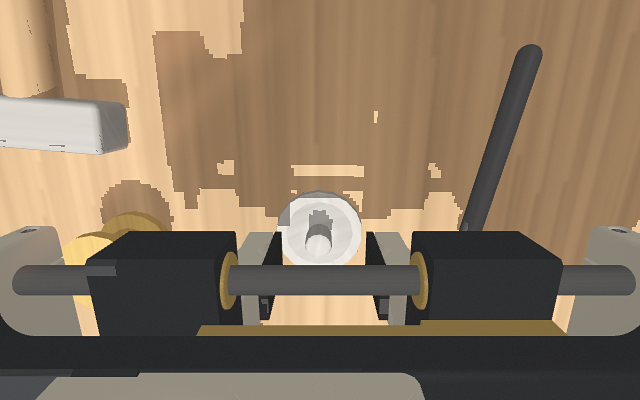

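```bash
python3 - <<'E'
from h import *
s=load('w5'); o=ctrl.get_obs()
T=o['tool_pos']; print(w2px(s,T),w2px(s,[.6363,.18,.024]),w2px(s,[.6363,.18,.006]))
print('measured', px2w(s,319,243,.024),px2w(s,320,230,.006), -s['R'].T@s['t'])
for z in (0,.02,.04,.07,.1): print(z,w2px(s,T+[0.022,0,z]),w2px(s,T+[0.022,0.01,z]))
E
```

```text
[322.86061598 230.3503265 ] [319.51456122 246.07016061] [320.35879568 233.06021643]
measured [0.63659323 0.17819205 0.024     ] [0.63653053 0.17804411 0.006     ] [0.63239834 0.10379249 0.1859951 ]
0 [286.47153057 229.73013922] [286.80380354 244.89643945]
0.02 [281.88538554 243.74323266] [282.32442575 260.30070022]
0.04 [276.19083952 261.14307607] [276.78133373 279.36299837]
0.07 [264.49717189 296.87340208] [265.46378334 318.28324708]
0.1 [246.15338646 352.9233476 ] [247.88438443 378.73754631]
```

Request:
move_arm(
  increments=[
    [[1,-1,4],0],
    [[0,0,0],0],
    [[0,0,0],0],
    [[0,0,0],0],
    [[0,0,0],0],
    [[0,0,0],0],
    [[0,0,0],0],
    [[0,0,0],0],
  ],
)

```text
clock: 6.85
tool_pos: [0.6371, 0.1789, 0.0094]
orientation: [-178.9, 0.6, -89.3]
force: [0.6, -0.2, -0.8]
opening: 0.0435
```

Request:
move_arm(
  increments=[
    [[0,0,0],0],
    [[0,0,0],0],
    [[0,0,0],0],
    [[0,0,0],0],
    [[0,0,0],0],
    [[0,0,0],0],
    [[0,0,0],0],
    [[0,0,0],0],
  ],
  jaw=-1,
)

```text
clock: 7.65
tool_pos: [0.6369, 0.1789, 0.0092]
orientation: [-178.9, 0.5, -89.3]
force: [0.7, -0.0, 0.4]
opening: 0.0001
```

```bash
python3 - <<'E'
from h import *
s=snap('wrist','w6.png'); t=snap('scene','s6.png'); u=snap('top','t6.png')
b=cv2.imread('pics/s6.png'); cv2.imwrite('pics/z6.png',cv2.resize(b[200:300,270:400],None,fx=6,fy=6,interpolation=cv2.INTER_CUBIC))
b=cv2.imread('pics/w6.png'); cv2.imwrite('pics/z6w.png',cv2.resize(b[150:340,200:450],None,fx=3,fy=3,interpolation=cv2.INTER_CUBIC))
E
```

```text
(no output)
```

View pics/z6w.png

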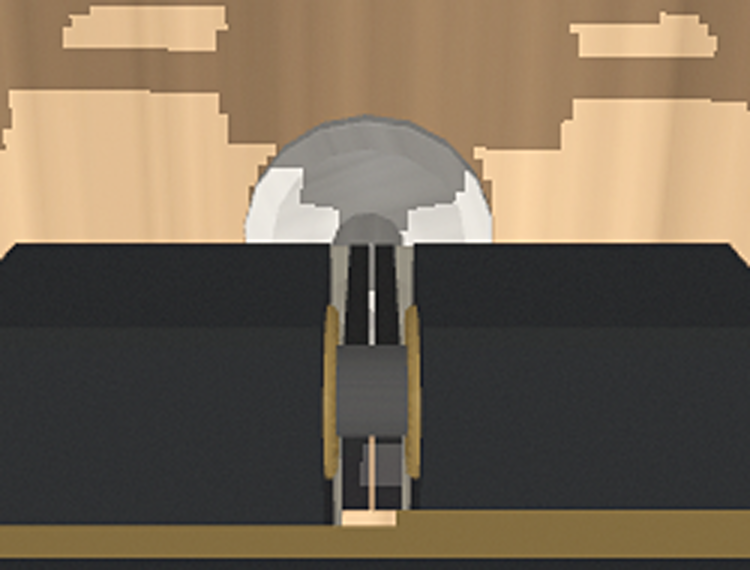

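View pics/z6.png

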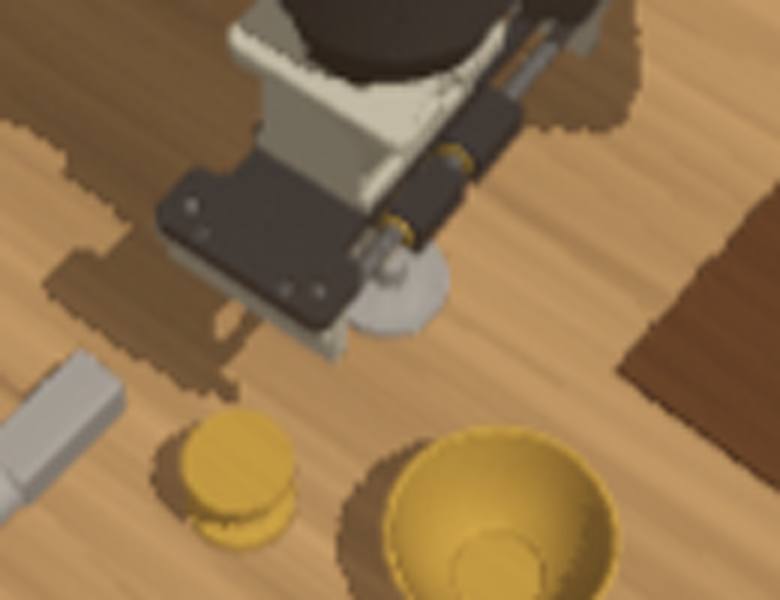

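View pics/t6.png

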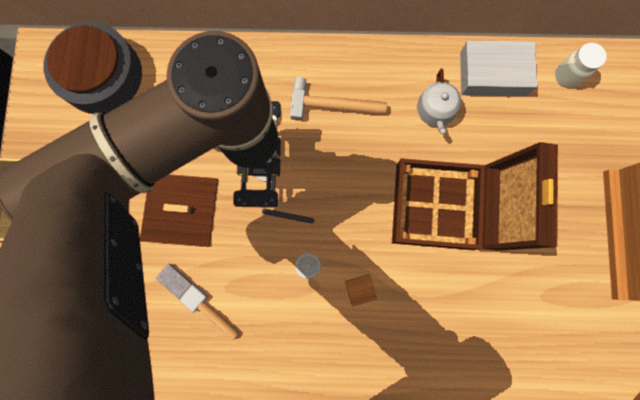

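The jaws closed without the knob although the reading was z = 0.009, and the lid also looks smaller in the image than it should. So the fingertips may really be higher than reported. I'll reopen and feel downward for contact.

Request:
move_arm(
  increments=[
    [[0,0,0],0],
    [[0,0,0],0],
    [[0,0,0],0],
    [[0,0,0],0],
    [[0,0,-3],0],
    [[0,0,-3],0],
    [[0,0,-2],0],
    [[0,0,0],0],
  ],
  jaw=-0.2,
)

```text
clock: 8.6
tool_pos: [0.6368, 0.1788, 0.0003]
orientation: [-178.9, 0.5, -89.3]
force: [-1.0, -0.3, -0.4]
opening: 0.035
```

Request:
move_arm(
  increments=[
    [[0,0,-3],0],
    [[0,0,-3],0],
    [[0,0,-2],0],
    [[0,0,0],0],
    [[0,0,0],0],
    [[0,0,0],0],
    [[0,0,0],0],
    [[0,0,0],0],
  ],
)

```text
clock: 9.4
tool_pos: [0.6368, 0.1788, -0.0085]
orientation: [-178.9, 0.5, -89.3]
force: [-0.8, 0.4, -0.6]
opening: 0.0349
```

```bash
python3 - <<'E'
from h import *
o=ctrl.get_obs(); print(o['tool_pos'],o['force'],o['moment'],o['joint_pos'].round(1))
s=snap('wrist','w7.png'); t=snap('scene','s7.png')
b=cv2.imread('pics/s7.png'); cv2.imwrite('pics/z7.png',cv2.resize(b[200:300,270:400],None,fx=6,fy=6,interpolation=cv2.INTER_CUBIC))
b=cv2.imread('pics/w7.png'); cv2.imwrite('pics/z7w.png',cv2.resize(b[150:340,200:450],None,fx=3,fy=3,interpolation=cv2.INTER_CUBIC))
E
```

```text
[ 0.63682196  0.17882678 -0.00851775] [-0.80191826  0.40209934 -0.55120166] [0.08218875 0.0595726  0.03695886] [ 32.6  29.4 -15.5   0.2 -43.9 -32. ]
```

View pics/z7w.png

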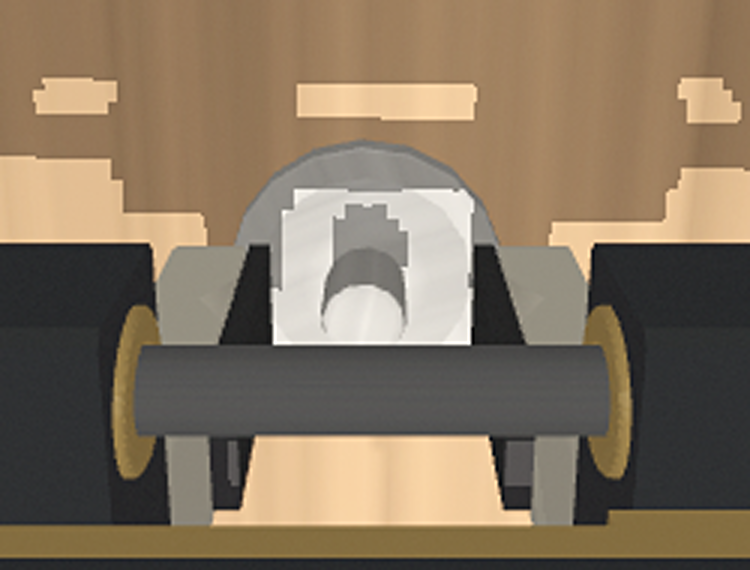

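View pics/z7.png

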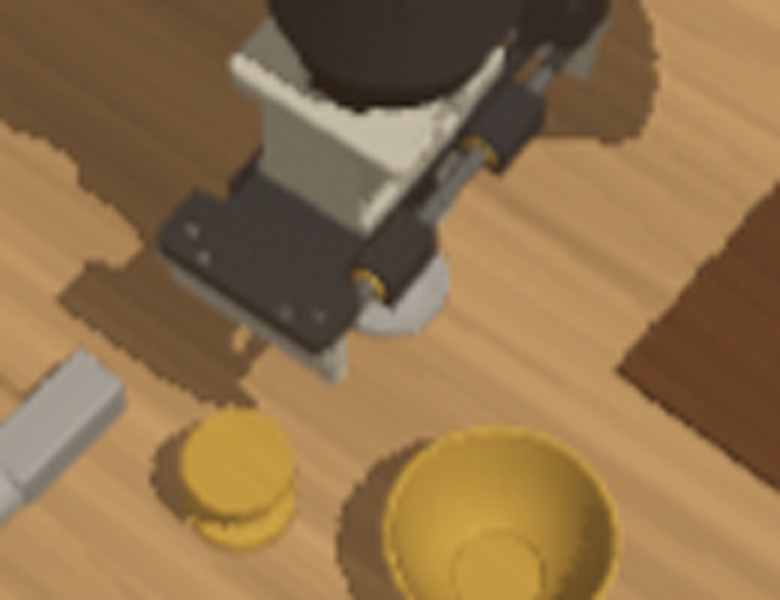

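```bash
python3 - <<'E'
from h import *
s=load('w1'); print('w1 graver',px2w(s,390,22,.006),px2w(s,369.5,121,.006))
s=load('w2'); print('w2 graver',px2w(s,484,56,.006),px2w(s,443,203,.006), 'cam',-s['R'].T@s['t'])
s=load('w4'); print('w4 graver',px2w(s,486,60,.006),px2w(s,442,208,.006), 'Bleft',px2w(s,578,76,.006))
s=load('w5'); print('w5 graver top',px2w(s,531,48,.006))
t=load('top0'); print('top graver',px2w(t,130+548/3,90+356/2.727,.006),px2w(t,130+402/3,90+330/2.727,.006))
# lid widths
for f,l,r,row in [('w1',266,312,118),('w2',290,357,200),('w4',290,357,203),('w5',277.5,361,230),('w7',200+238/3,200+492/3,150+270/3)]:
    s=load(f); print(f,np.linalg.norm(px2w(s,l,row,.006)-px2w(s,r,row,.006)))
E
```

```text
w1 graver [0.53159362 0.08081198 0.006     ] [0.54691954 0.18088633 0.006     ]
w2 graver [0.53148939 0.07880989 0.006     ] [0.54751249 0.18076647 0.006     ] cam [0.63737127 0.10928543 0.23890906]
w4 graver [0.53122171 0.07835665 0.006     ] [0.54819696 0.18115998 0.006     ] Bleft [0.46941862 0.08758879 0.006     ]
w5 graver top [0.53122996 0.07763856 0.006     ]
top graver [0.53021    0.07768556 0.006     ] [0.54745136 0.17832822 0.006     ]
w1 0.05100772041817025
w2 0.04994575317022891
w4 0.050193000524908465
w5 0.04959773336171503
w7 0.04750725832915962
```

```bash
python3 - <<'E'
from h import *
s=load('s7'); 
for z in (.04,.0575,.066,.075,.09): print(z,[w2px(s,[.6368+a,.1788+b,z]).round(1).tolist() for a,b in ((.0965,.039),(.0965,-.039),(-.0965,.039))])
b=cv2.imread('pics/s7.png'); cv2.imwrite('pics/z7b.png',cv2.resize(b[140:290,240:420],None,fx=4.4,fy=4,interpolation=cv2.INTER_CUBIC))
E
```

```text
0.04 [[322.5, 276.5], [296.2, 258.1], [369.1, 219.6]]
0.0575 [[322.5, 273.2], [295.8, 254.7], [369.7, 215.8]]
0.066 [[322.4, 271.6], [295.6, 253.0], [370.0, 214.0]]
0.075 [[322.4, 269.9], [295.4, 251.2], [370.3, 212.0]]
0.09 [[322.4, 267.0], [295.1, 248.1], [370.8, 208.6]]
```

View pics/z7b.png

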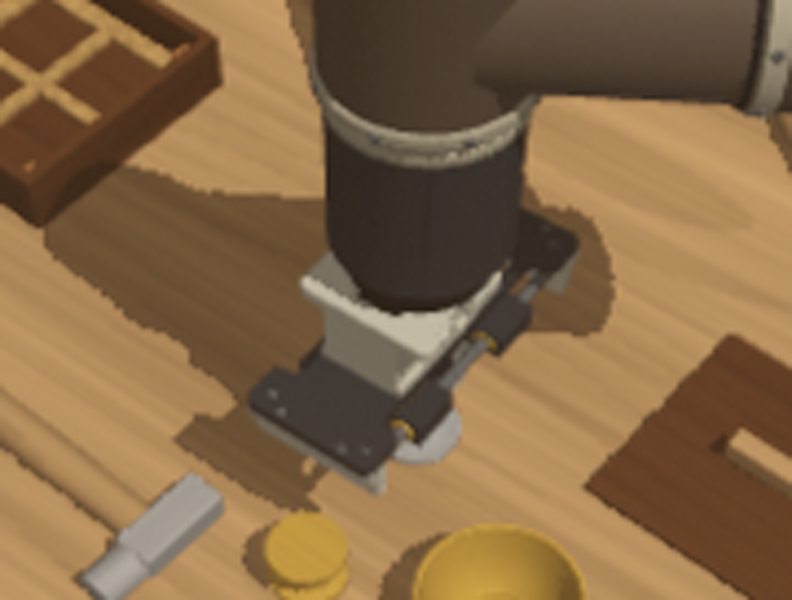

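Reported z is -8.5 mm with no contact, so the reported height is biased and the true tips are higher. I'll keep feeling down in small steps.

Request:
move_arm(
  increments=[
    [[0,0,-3],0],
    [[0,0,-3],0],
    [[0,0,0],0],
    [[0,0,0],0],
    [[0,0,0],0],
    [[0,0,0],0],
    [[0,0,0],0],
    [[0,0,0],0],
  ],
)

```text
clock: 10.3
tool_pos: [0.6368, 0.1788, -0.0151]
orientation: [-178.9, 0.5, -89.3]
force: [0.0, -0.2, 0.1]
opening: 0.035
```

Request:
move_arm(
  increments=[
    [[0,0,0],0],
    [[0,0,0],0],
    [[0,0,0],0],
    [[0,0,0],0],
    [[0,0,0],0],
    [[0,0,0],0],
    [[0,0,0],0],
    [[0,0,0],0],
  ],
  jaw=-1,
)

```text
clock: 11.1
tool_pos: [0.637, 0.1789, -0.0149]
orientation: [-178.9, 0.5, -89.3]
force: [0.7, 0.5, 0.3]
opening: 0.014
```

Gripped (opening 14 mm). I'll check with a small lift.

Request:
move_arm(
  increments=[
    [[0,0,10],0],
    [[0,0,20],0],
    [[0,0,30],0],
    [[0,0,30],0],
    [[0,0,20],0],
    [[0,0,0],0],
    [[0,0,0],0],
    [[0,0,0],0],
  ],
)

```text
clock: 11.9
tool_pos: [0.6348, 0.1777, 0.101]
orientation: [-179.1, 0.5, -89.3]
force: [0.5, -0.8, -0.8]
opening: 0.0136
```

```bash
python3 - <<'E'
from h import *
s=snap('wrist','w8.png'); t=snap('scene','s8.png')
b=cv2.imread('pics/s8.png'); cv2.imwrite('pics/z8.png',cv2.resize(b[140:290,240:420],None,fx=4.4,fy=4,interpolation=cv2.INTER_CUBIC))
E
```

```text
(no output)
```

View pics/z8.png

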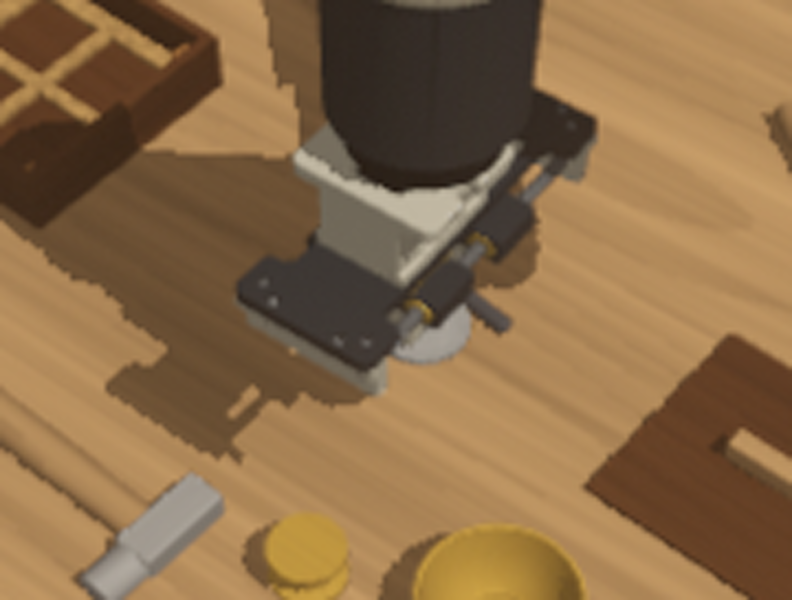

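View pics/w8.png

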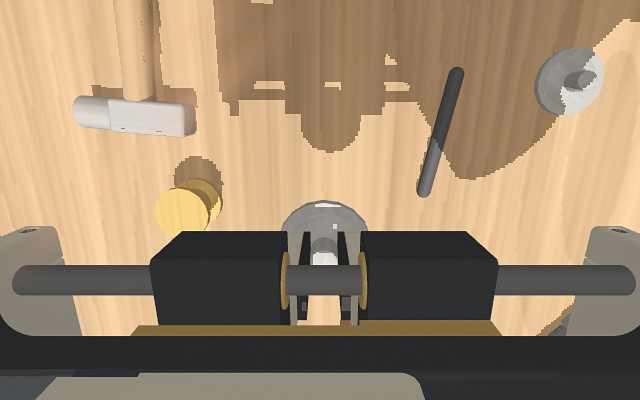

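Lid A is held. Now I'll test the camera and reported height against fixed landmarks (graver, lid B, table) to quantify the bias.

```bash
python3 - <<'E'
from h import *
for f,a,b in [('w1',(390,22),(369.5,121)),('w2',(484,56),(443,203)),('w4',(486,60),(442,208)),('w8',(457,70),(424,195))]:
    s=load(f); A=px2w(s,*a,.006);B=px2w(s,*b,.006); print(f,A[:2].round(4),B[:2].round(4),'len',np.linalg.norm(A-B).round(4),'camz',(-s['R'].T@s['t'])[2].round(4))
t=load('top0'); A=px2w(t,130+548/3,90+356/2.727,.006);B=px2w(t,130+402/3,90+330/2.727,.006);print(np.linalg.norm(A-B))
s=load('w8');print('B',px2w(s,570,81,.006))
print('lid held px width: depth', 326*52/(366-281))
E
```

```text
w1 [0.5316 0.0808] [0.5469 0.1809] len 0.1012 camz 0.378
w2 [0.5315 0.0788] [0.5475 0.1808] len 0.1032 camz 0.2389
w4 [0.5312 0.0784] [0.5482 0.1812] len 0.1042 camz 0.2386
w8 [0.5311 0.0783] [0.5471 0.1818] len 0.1048 camz 0.2839
0.10210880789006581
B [0.44072705 0.08559277 0.006     ]
lid held px width: depth 199.43529411764706
```

```bash
python3 - <<'E'
from h import *
from scipy.optimize import brentq
for f,x,y,zr,v in [('scene0' and 's3',.6447,.1845,.022,260),('s6',.6369,.1789,.0092,259.5),('s7',.6368,.1788,-.0085,262.5),('s8',.6348,.1777,.101,237)]:
    s=load(f); z=brentq(lambda z:w2px(s,[x+.0965,y+.039,z])[1]-v,-.1,.4); print(f,zr,round(z,4),round(z-zr,4))
for f in ['s3','s6','s7','s8']:
    b=cv2.imread('pics/%s.png'%f); cv2.imwrite('pics/q%s.png'%f,cv2.resize(b[210:280,290:370],None,fx=5,fy=4,interpolation=cv2.INTER_CUBIC))
ims=[cv2.imread('pics/q%s.png'%f) for f in ['s3','s6','s7','s8']]
cv2.imwrite('pics/q.png',np.vstack([np.hstack(ims[:2]),np.hstack(ims[2:])]))
E
```

```text
s3 0.022 0.1434 0.1214
s6 0.0092 0.1267 0.1175
s7 -0.0085 0.112 0.1205
s8 0.101 0.2201 0.1191
```

View pics/q.png

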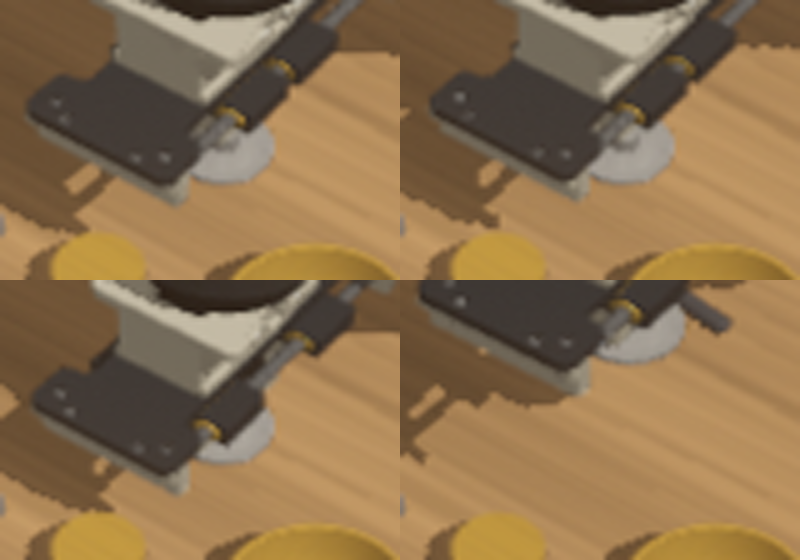

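External-camera check: the reported height tracks with a constant offset, so the fingertips sit about 22 mm above the reported TCP. I'll work from contact heights: lid underside = reported z + 15 mm. Now I'll carry the lid toward the case, high, and look at the case.

Request:
move_arm(
  increments=[
    [[-5,-25,30],0],
    [[-5,-40,30],0],
    [[-8,-40,30],0],
    [[-8,-40,10],0],
    [[-8,-40,0],0],
    [[-8,-35,0],0],
    [[-6,-25,0],0],
    [[0,0,0],0],
  ],
)

```text
clock: 12.8
tool_pos: [0.5796, -0.0763, 0.1942]
orientation: [-179.9, 0.1, -89.2]
force: [0.7, 0.2, -1.4]
opening: 0.0137
```

```bash
python3 - <<'E'
from h import *
s=snap('wrist','w9.png');o=ctrl.get_obs(); print(o['tool_pos'],o['orientation'],o['opening'])
E
```

```text
[ 0.57989471 -0.07525057  0.19404843] [-1.79940800e+02  9.13225291e-02 -8.91575341e+01] 0.013798890110679292
```

View pics/w9.png

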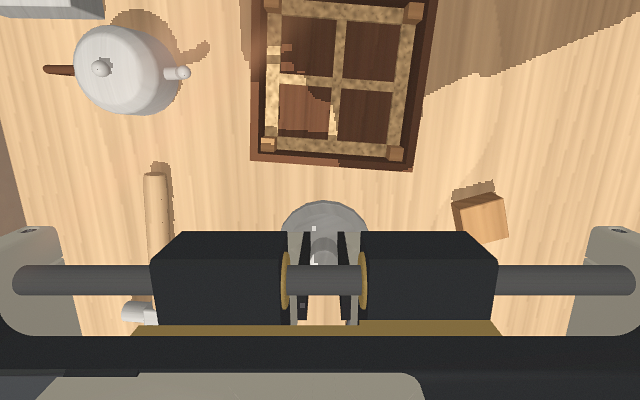

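```bash
python3 - <<'E'
from h import *
b=cv2.imread('pics/w9.png'); cv2.imwrite('pics/z9.png',cv2.resize(b[0:180,240:450],None,fx=3.3,fy=3.3,interpolation=cv2.INTER_CUBIC))
E
```

```text
(no output)
```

View pics/z9.png

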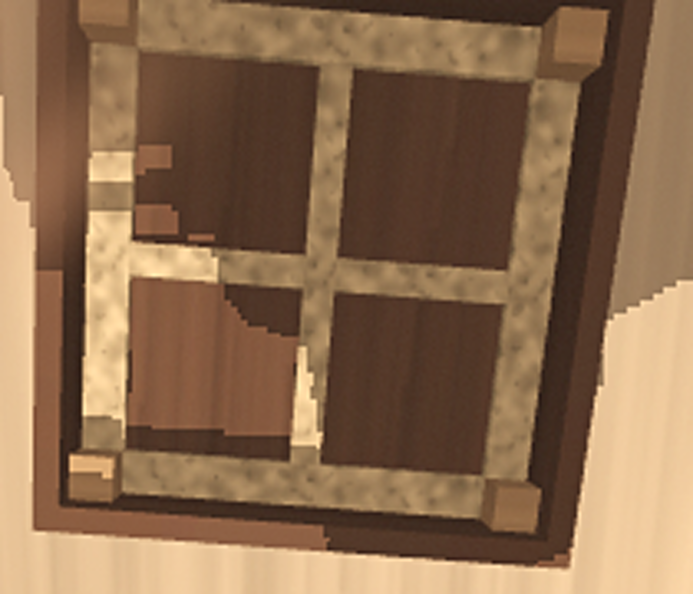

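```bash
python3 - <<'E'
from h import *
from scipy.optimize import least_squares
s=load('w9')
P=[(130,277,61,5),(302,290,5,5),(127,452,61,61),(333,293,-5,5),(508,305,-61,5),(320,465,-5,61),(487,473,-61,61),
(353,70,-5,-61),(530,82,-61,-61),(340,258,-5,-5),(514,270,-61,-5),(138,55,61,-61),(319,67,5,-61),(133,242,61,-5),(306,255,5,-5)]
W=np.array([px2w(s,240+(a+.5)/3.3-.5,(b+.5)/3.3-.5,.014)[:2] for a,b,_,_ in P]); M=np.array([p[2:] for p in P])/1000.
def f(q):
    c,n=np.cos(q[2]),np.sin(q[2]); return ((M@np.array([[c,n],[-n,c]])+q[:2])-W).ravel()
r=least_squares(f,[.56,-.16,0]); q=r.x; print(q[:2],np.degrees(q[2]),np.abs(r.fun).max())
# free scale
g=least_squares(lambda q:(((M*q[3])@np.array([[np.cos(q[2]),np.sin(q[2])],[-np.sin(q[2]),np.cos(q[2])]])+q[:2])-W).ravel(),[.56,-.16,0,1]);print('scale',g.x)
c,n=np.cos(q[2]),np.sin(q[2]);R=np.array([[c,-n],[n,c]])
for a in (33,-33):
  for b in (33,-33): print(a,b,(q[:2]+R@np.array([a,b])/1000).round(4))
# check in top view
t=load('top0'); im=cv2.imread('pics/top0.png')
b2=cv2.resize(im[130:260,380:570],None,fx=4,fy=4,interpolation=cv2.INTER_CUBIC)
for x,y,z in [(83,83,52),(83,-83,52),(-83,-83,52),(-83,83,52),(33,33,8),(33,-33,8),(-33,33,8),(-33,-33,8),(68,68,36),(68,-68,36),(-68,68,36),(-68,-68,36)]:
    p=q[:2]+R@np.array([x,y])/1000; u=(w2px(t,[*p,z/1000])-[380,130]+.5)*4; cv2.circle(b2,tuple(int(v) for v in u),4,(0,255,0),1)
cv2.imwrite('pics/ov1.png',b2)
E
```

```text
[ 0.5665547  -0.17035422] -2.916084743537951 0.0017935753941022842
scale [ 0.56654725 -0.17041001 -0.05089542  0.98620623]
33 33 [ 0.6012 -0.1391]
33 -33 [ 0.5978 -0.205 ]
-33 33 [ 0.5353 -0.1357]
-33 -33 [ 0.5319 -0.2016]
```

View pics/ov1.png

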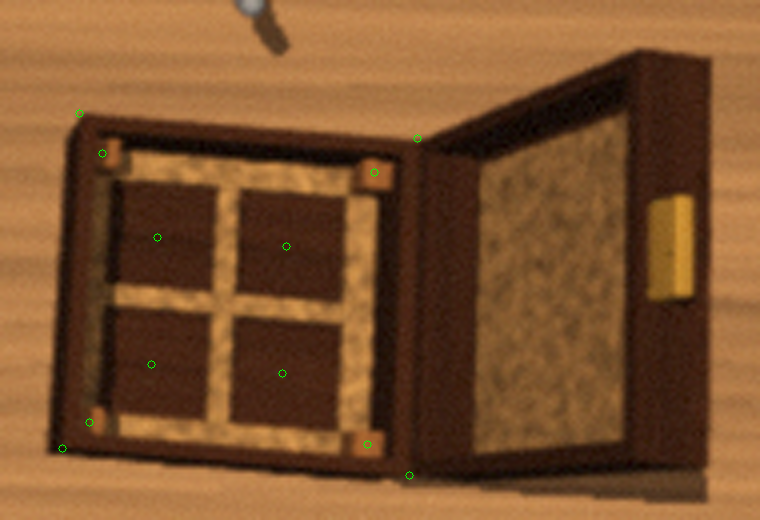

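The case fit lands within about 2 mm in the top view: centre (0.5666, -0.1704), yaw -2.9°, all recesses empty. Next I'll hover over recess (+,+) at (0.601, -0.139).

Request:
move_arm(
  increments=[
    [[11,-32,0],-0.03],
    [[11,-32,-20],-0.03],
    [[0,0,-40],0],
    [[0,0,-40],0],
    [[0,0,-28],0],
    [[0,0,0],0],
    [[0,0,0],0],
    [[0,0,0],0],
  ],
)

```text
clock: 13.65
tool_pos: [0.6043, -0.1372, 0.0599]
orientation: [179.9, 0.0, -92.5]
force: [-0.6, -0.4, -0.7]
opening: 0.0136
```

```bash
python3 - <<'E'
from h import *
s=snap('wrist','w10.png');o=ctrl.get_obs(); print(o['tool_pos'],o['orientation'],o['opening'])
snap('scene','s10.png'); b=cv2.imread('pics/s10.png'); cv2.imwrite('pics/z10.png',cv2.resize(b[70:220,160:340],None,fx=4.4,fy=4,interpolation=cv2.INTER_CUBIC))
E
```

```text
[ 0.60483112 -0.13726178  0.06046923] [ 1.79999076e+02  5.11060403e-02 -9.24667549e+01] 0.01393840669970542
```

View pics/w10.png

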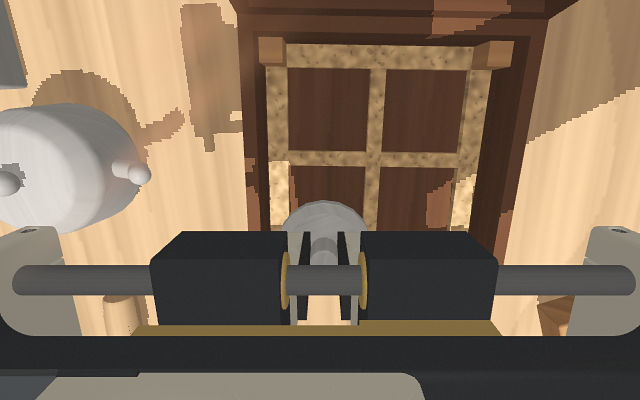

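View pics/z10.png

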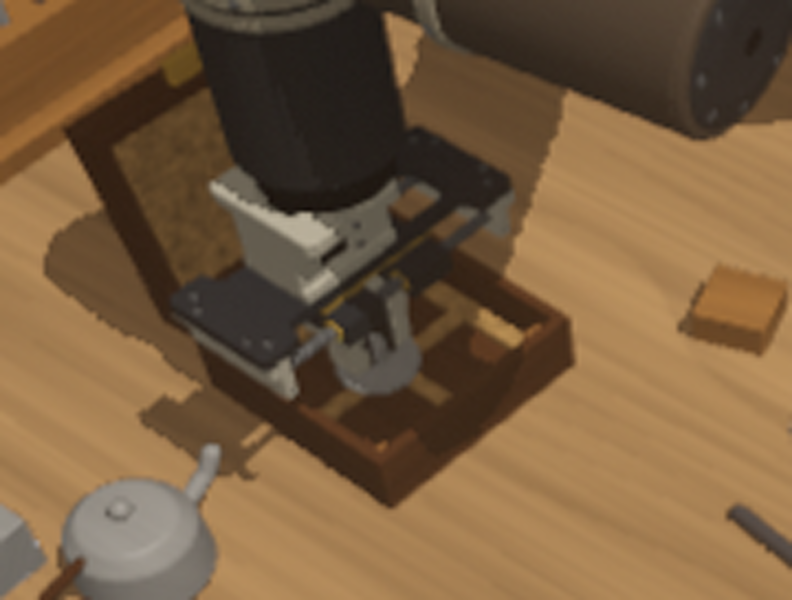

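```bash
python3 - <<'E'
from h import *
b=cv2.imread('pics/w10.png'); cv2.imwrite('pics/z10w.png',cv2.resize(b[20:240,240:540],None,fx=2.6,fy=2.6,interpolation=cv2.INTER_CUBIC))
E
```

```text
(no output)
```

View pics/z10w.png

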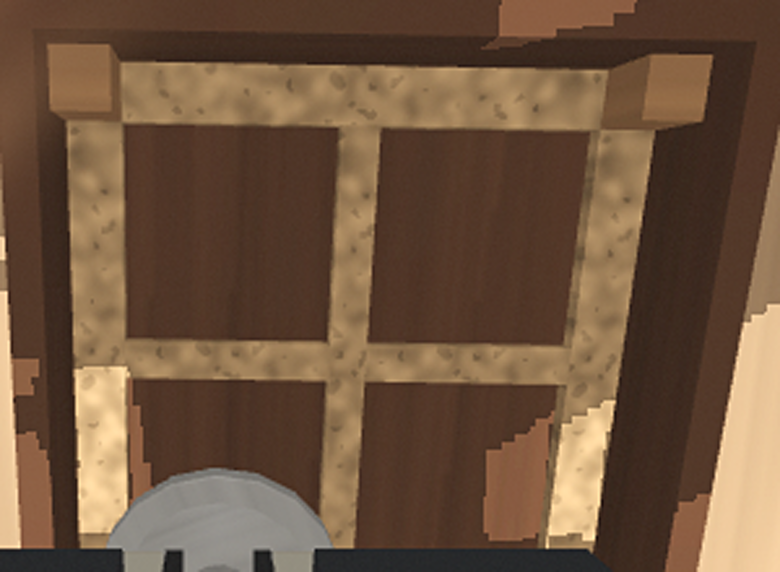

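```bash
cat >> h.py <<'E'
from scipy.optimize import least_squares
def fitplane(s,P,off,k,z):
    W=np.array([px2w(s,off[0]+(a+.5)/k-.5,off[1]+(b+.5)/k-.5,z)[:2] for a,b,_,_ in P]); M=np.array([p[2:] for p in P])/1000.
    def f(q):
        c,n=np.cos(q[2]),np.sin(q[2]); return (((M*q[3])@np.array([[c,n],[-n,c]])+q[:2])-W).ravel()
    r=least_squares(f,[*W.mean(0),0,1]); return r.x,np.abs(r.fun).max()
E
python3 - <<'E'
from h import *
s=load('w10')
P=[(125,125,61,-61),(338,127,5,-61),(380,128,-5,-61),(590,130,-61,-61),(125,340,61,-5),(329,341,5,-5),(368,343,-5,-5),(572,346,-61,-5),(127,379,61,5),(325,381,5,5),(364,383,-5,5),(557,386,-61,5)]
q,e=fitplane(s,P,(240,20),2.6,.014); print(q,np.degrees(q[2]),e)
c,n=np.cos(q[2]),np.sin(q[2]);R=np.array([[c,-n],[n,c]])
for a in (33,-33):
  for b in (33,-33): print(a,b,(q[:2]+R@np.array([a,b])/1000).round(4))
o=ctrl.get_obs(); print(o['tool_pos'])
print('lid pts', px2w(s,240+108/2.6,20+549/2.6,.081), px2w(s,240+333/2.6,20+549/2.6,.081), px2w(s,240+217/2.6,20+468/2.6,.081))
E
```

```text
[ 0.56744648 -0.17133753 -0.05655521  0.97966204] -3.240374600795916 0.0014009250933599837
33 33 [ 0.6023 -0.1403]
33 -33 [ 0.5985 -0.2062]
-33 33 [ 0.5364 -0.1365]
-33 -33 [ 0.5326 -0.2024]
[ 0.60498678 -0.13736601  0.06075421]
lid pts [ 0.62601255 -0.14627201  0.081     ] [ 0.57978573 -0.14424264  0.081     ] [ 0.60287005 -0.16266499  0.081     ]
```

Request:
move_arm(
  increments=[
    [[-2,-2,-10],0],
    [[0,0,-15],0],
    [[0,0,-15],0],
    [[0,0,-10],0],
    [[0,0,-5],0],
    [[0,0,0],0],
    [[0,0,0],0],
    [[0,0,0],0],
  ],
)

```text
clock: 14.55
tool_pos: [0.6067, -0.1395, 0.0091]
orientation: [-179.3, 0.1, -92.4]
force: [-0.4, -0.3, -1.0]
opening: 0.0138
```

```bash
python3 - <<'E'
from h import *
s=snap('wrist','w11.png');o=ctrl.get_obs(); print(o['tool_pos'],o['orientation'],o['opening'])
b=cv2.imread('pics/w11.png'); cv2.imwrite('pics/z11w.png',cv2.resize(b[20:300,200:500],None,fx=2.1,fy=2.1,interpolation=cv2.INTER_CUBIC))
snap('scene','s11.png'); b=cv2.imread('pics/s11.png'); cv2.imwrite('pics/z11.png',cv2.resize(b[100:210,190:310],None,fx=5,fy=5,interpolation=cv2.INTER_CUBIC))
E
```

```text
[ 0.60682356 -0.13947429  0.00925729] [-1.79266547e+02  1.07579359e-01 -9.24231503e+01] 0.013843295826144282
```

View pics/z11w.png

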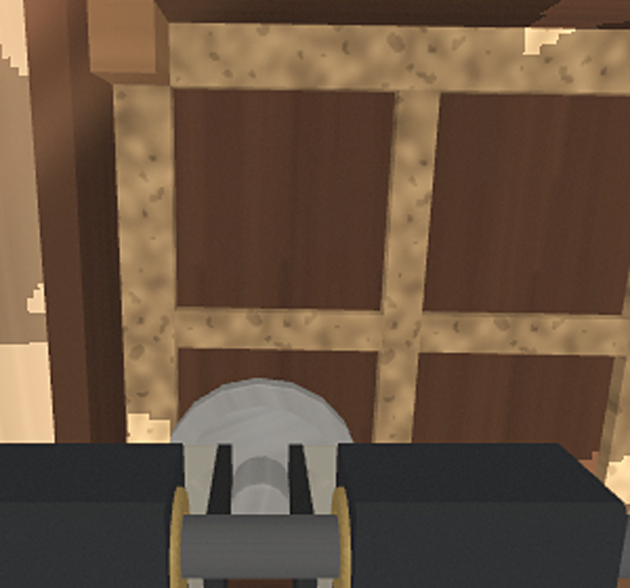

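View pics/z11.png

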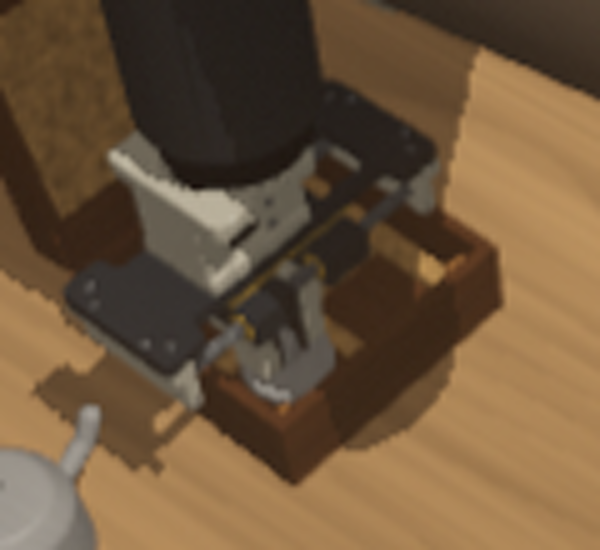

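```bash
python3 - <<'E'
from h import *
s=load('w11')
g=lambda a,b,z:px2w(s,200+(a+.5)/2.1-.5,20+(b+.5)/2.1-.5,z)[:2].round(4)
print('lid lead edge',g(262,378,.030),'chord',g(170,443,.030),g(353,443,.030))
P=[(175,90,61,-61),(395,92,5,-61),(440,94,-5,-61),(177,309,61,-5),(383,311,5,-5),(423,312,-5,-5),(179,349,61,5),(379,351,5,5),(419,352,-5,5)]
q,e=fitplane(s,P,(200,20),2.1,.014);print(q,e)
c,n=np.cos(q[2]),np.sin(q[2]);print(q[:2]+q[3]*np.array([[c,-n],[n,c]])@[.033,.033], 'edge mid y',g(279,350,.014))
E
```

```text
lid lead edge [ 0.6044 -0.165 ] chord [ 0.6286 -0.1486] [ 0.582  -0.1468]
[ 0.56718934 -0.17152426 -0.05480864  0.97450428] 0.0007573262060454611
[ 0.60106139 -0.1411756 ] edge mid y [ 0.5998 -0.1679]
```

Request:
move_arm(
  increments=[
    [[-2,-0.5,0],0],
    [[-2,-0.5,0],0],
    [[0,0,-4],0],
    [[0,0,-4],0],
    [[0,0,0],0],
    [[0,0,0],0],
    [[0,0,0],0],
    [[0,0,0],0],
  ],
)

```text
clock: 15.45
tool_pos: [0.6027, -0.1405, 0.0011]
orientation: [-179.2, 0.1, -92.4]
force: [-0.4, 1.3, -1.4]
opening: 0.0135
```

```bash
python3 - <<'E'
from h import *
s=snap('wrist','w12.png');o=ctrl.get_obs(); print(o['tool_pos'],o['force'],o['opening'])
b=cv2.imread('pics/w12.png'); cv2.imwrite('pics/z12w.png',cv2.resize(b[20:300,200:500],None,fx=2.1,fy=2.1,interpolation=cv2.INTER_CUBIC))
E
```

```text
[ 0.60274235 -0.14050992  0.00109506] [ 0.20680838  0.17486524 -1.29622072] 0.014002620549511567
```

View pics/z12w.png

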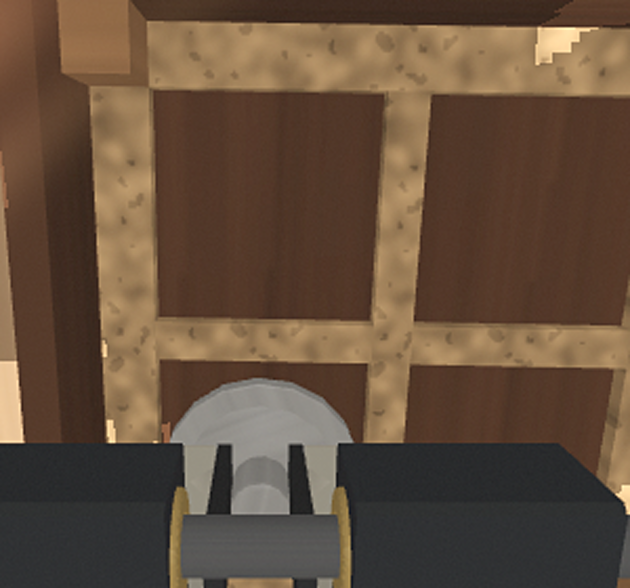

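Request:
move_arm(
  increments=[
    [[-0.5,-0.5,-3],0],
    [[0,0,-3],0],
    [[0,0,-2],0],
    [[0,0,0],0],
    [[0,0,0],0],
    [[0,0,0],0],
    [[0,0,0],0],
    [[0,0,0],0],
  ],
)

```text
clock: 16.3
tool_pos: [0.6025, -0.1411, -0.0069]
orientation: [-179.2, 0.1, -92.4]
force: [-0.4, -0.1, 0.5]
opening: 0.0136
```

Request:
move_arm(
  increments=[
    [[0,0,-2],0],
    [[0,0,-2],0],
    [[0,0,0],0],
    [[0,0,0],0],
    [[0,0,0],0],
    [[0,0,0],0],
    [[0,0,0],0],
    [[0,0,0],0],
  ],
)

```text
clock: 17.1
tool_pos: [0.6029, -0.1412, -0.0069]
orientation: [-179.1, 0.1, -92.3]
force: [-0.9, 1.0, 5.2]
opening: 0.0141
```

Lid A is seated on the floor: contact of 5 N at the predicted height. Release and lift.

Request:
move_arm(
  increments=[
    [[0,0,0],0],
    [[0,0,0],0],
    [[0,0,0],0],
    [[0,0,0],0],
    [[0,0,15],0],
    [[0,0,30],0],
    [[0,0,40],0],
    [[0,0,20],0],
  ],
  jaw=-0.4,
)

```text
clock: 17.9
tool_pos: [0.5993, -0.1413, 0.0964]
orientation: [-179.6, 0.0, -92.3]
force: [0.7, -0.7, 0.5]
opening: 0.0266
```

```bash
python3 - <<'E'
from h import *
s=snap('scene','s13.png'); o=ctrl.get_obs(); print(o['tool_pos'],o['force'],o['opening'],o['orientation'])
snap('top','t13.png')
b=cv2.imread('pics/s13.png'); cv2.imwrite('pics/z13.png',cv2.resize(b[60:220,160:360],None,fx=4,fy=3.7,interpolation=cv2.INTER_CUBIC))
E
```

```text
[ 0.60045998 -0.14143775  0.09889918] [2.09902944 0.48399367 2.86907881] 0.026458772563942932 [-1.79447250e+02  1.26691723e-02 -9.23311253e+01]
```

View pics/z13.png

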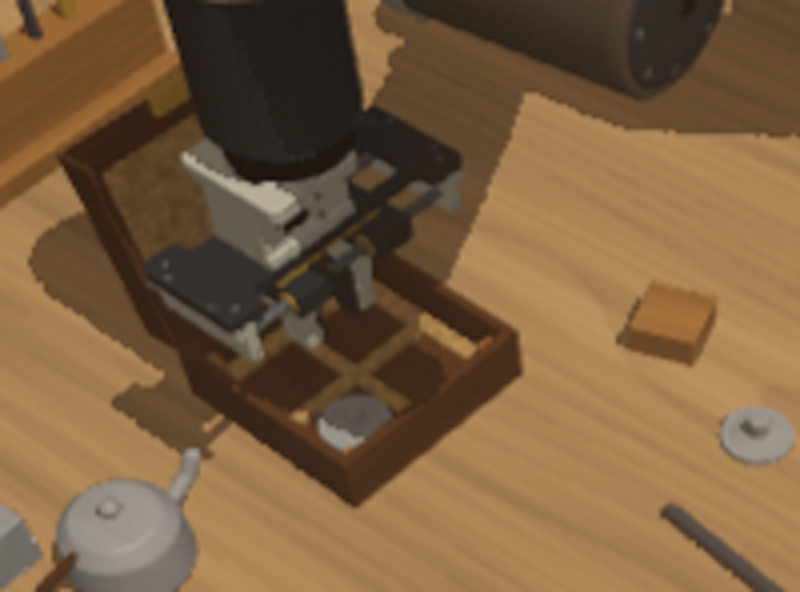

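View pics/t13.png

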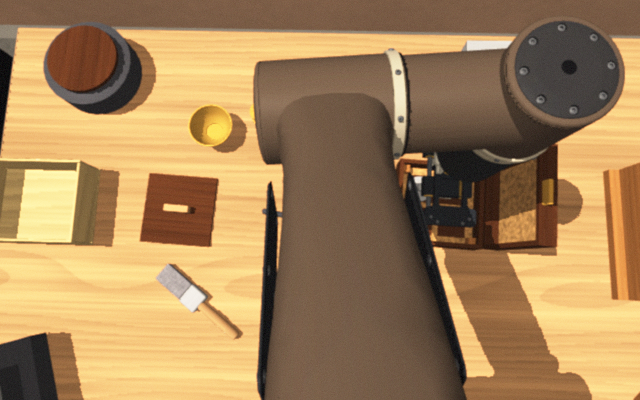

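Request:
move_arm(
  increments=[
    [[-10,15,20],0],
    [[-27,38,0],0],
    [[-27,38,0],0],
    [[-27,38,0],0.02],
    [[-27,38,0],0.02],
    [[-27,38,0],0.01],
    [[-15,28,0],0],
    [[0,0,0],0],
  ],
)

```text
clock: 18.8
tool_pos: [0.4321, 0.0967, 0.1127]
orientation: [-179.6, 0.1, -89.7]
force: [0.3, -0.6, 0.0]
opening: 0.0263
```

```bash
python3 - <<'E'
from h import *
s=snap('wrist','w14.png'); o=ctrl.get_obs(); print(o['tool_pos'],o['opening'],o['orientation'])
E
```

```text
[0.43251286 0.09574408 0.11255829] 0.026303513743498173 [-1.79658420e+02  3.99925920e-02 -8.96594717e+01]
```

View pics/w14.png

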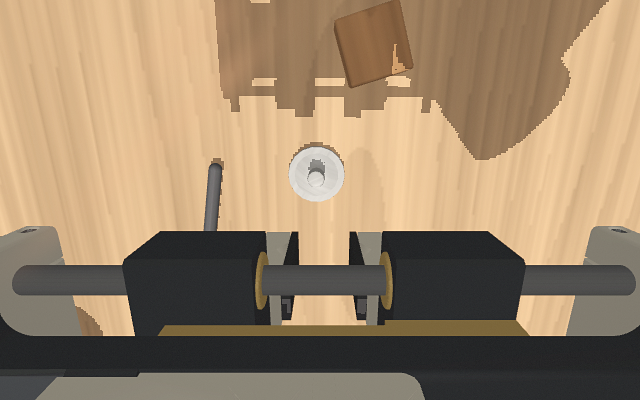

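```bash
python3 - <<'E'
from h import *
s=load('w14'); print(px2w(s,316.5,173.5,.006-.0045),px2w(s,316.5,180,.024-.0045))
E
```

```text
[0.43889935 0.08555772 0.0015    ] [0.43841753 0.08747183 0.0195    ]
```

Request:
move_arm(
  increments=[
    [[6,-9,-10],0],
    [[0,0,-25],0],
    [[0,0,-25],0],
    [[0,0,-15],0],
    [[0,0,-10],0],
    [[0,0,0],0],
    [[0,0,0],0],
    [[0,0,0],0],
  ],
)

```text
clock: 19.65
tool_pos: [0.4411, 0.077, 0.0193]
orientation: [-179.9, -0.1, -90.2]
force: [-0.3, -0.1, 0.6]
opening: 0.0263
```

```bash
python3 - <<'E'
from h import *
s=snap('wrist','w15.png'); o=ctrl.get_obs(); print(o['tool_pos'],o['opening'],o['orientation'])
E
```

```text
[0.44122819 0.0771654  0.01947126] 0.026054038523241518 [-1.79877674e+02 -1.33097213e-01 -9.01383636e+01]
```

View pics/w15.png

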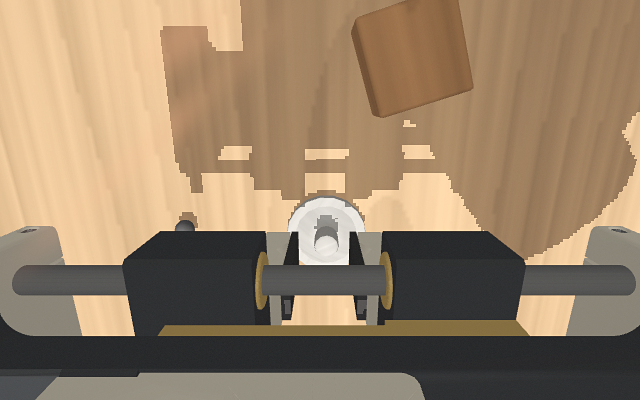

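Request:
move_arm(
  increments=[
    [[-1,5,0],0],
    [[-1,4,0],0],
    [[0,0,-12],0],
    [[0,0,-12],0],
    [[0,0,-8],0],
    [[0,0,0],0],
    [[0,0,0],0],
    [[0,0,0],0],
  ],
)

```text
clock: 20.5
tool_pos: [0.4417, 0.0904, -0.0099]
orientation: [-179.5, 0.1, -90.0]
force: [0.9, 0.5, -0.0]
opening: 0.0264
```

Request:
move_arm(
  increments=[
    [[-1,-2,0],0],
    [[-1,-2,-2],0],
    [[0,0,-2],0],
    [[0,0,-2],0],
    [[0,0,0],0],
    [[0,0,0],0],
    [[0,0,0],0],
    [[0,0,0],0],
  ],
)

```text
clock: 21.3
tool_pos: [0.4402, 0.0863, -0.0154]
orientation: [-179.4, 0.2, -90.0]
force: [0.3, -1.5, 0.3]
opening: 0.0258
```

Request:
move_arm(
  increments=[
    [[0,0,0],0],
    [[0,0,0],0],
    [[0,0,0],0],
    [[0,0,0],0],
    [[0,0,0],0],
    [[0,0,0],0],
    [[0,0,0],0],
    [[0,0,0],0],
  ],
  jaw=-1,
)

```text
clock: 22.1
tool_pos: [0.4402, 0.0864, -0.0153]
orientation: [-179.4, 0.2, -90.0]
force: [-0.1, -0.6, -0.5]
opening: 0.0137
```

Request:
move_arm(
  increments=[
    [[0,0,20],0],
    [[0,0,40],0],
    [[0,0,40],0],
    [[0,0,15],0],
    [[8,-20,0],0],
    [[20,-40,0],-0.01],
    [[20,-40,0],-0.01],
    [[10,-20,0],0],
  ],
)

```text
clock: 22.9
tool_pos: [0.498, -0.0359, 0.1053]
orientation: [-179.3, 0.2, -90.8]
force: [0.3, 0.1, -2.4]
opening: 0.0137
```

Request:
move_arm(
  increments=[
    [[15,-30,0],-0.01],
    [[10,-30,0],-0.01],
    [[0,-15,0],0],
    [[0,0,0],0],
    [[0,0,-15],0],
    [[0,0,-15],0],
    [[0,0,0],0],
    [[0,0,0],0],
  ],
)

```text
clock: 23.7
tool_pos: [0.5233, -0.1164, 0.0733]
orientation: [-179.4, 0.2, -92.3]
force: [0.7, -0.1, -0.5]
opening: 0.0137
```

```bash
python3 - <<'E'
from h import *
s=snap('wrist','w16.png'); o=ctrl.get_obs(); print(o['tool_pos'],o['opening'],o['orientation'])
E
```

```text
[ 0.52321157 -0.11629774  0.07332477] 0.013809284150729404 [-179.43347139    0.2231477   -92.3015065 ]
```

View pics/w16.png

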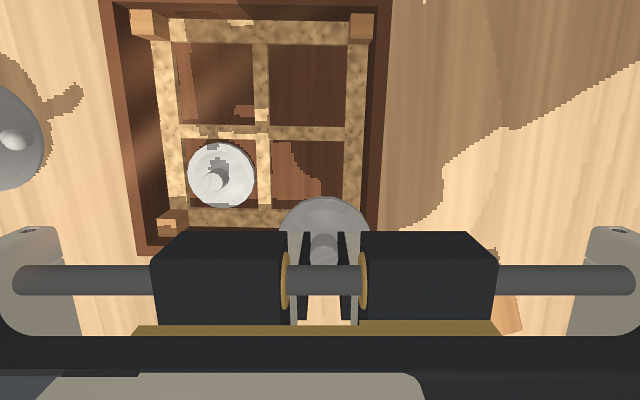

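Lid A lies flat in its recess at px (221,174). I'll move lid B over the neighbouring recess.

Request:
move_arm(
  increments=[
    [[6,-10,0],0],
    [[6,-10,0],0],
    [[0,0,0],0],
    [[0,0,-15],0],
    [[0,0,-15],0],
    [[0,0,-15],0],
    [[0,0,-15],0],
    [[0,0,0],0],
  ],
)

```text
clock: 24.55
tool_pos: [0.5404, -0.139, 0.0158]
orientation: [-179.0, 0.2, -92.3]
force: [0.1, -0.4, -1.0]
opening: 0.0136
```

```bash
python3 - <<'E'
from h import *
s=snap('wrist','w17.png');o=ctrl.get_obs(); print(o['tool_pos'],o['force'],o['opening'])
b=cv2.imread('pics/w17.png'); cv2.imwrite('pics/z17w.png',cv2.resize(b[20:300,200:500],None,fx=2.1,fy=2.1,interpolation=cv2.INTER_CUBIC))
E
```

```text
[ 0.54115207 -0.13905964  0.01685153] [-0.08072081 -0.6808512  -0.49971313] 0.013695123334979232
```

View pics/z17w.png

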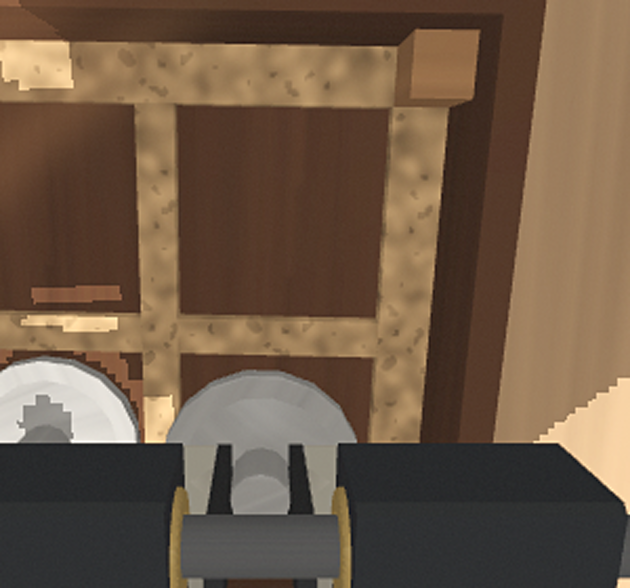

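```bash
python3 - <<'E'
from h import *
s=load('w17')
g=lambda a,b,z:px2w(s,200+(a+.5)/2.1-.5,20+(b+.5)/2.1-.5,z-.0045)[:2].round(4)
print('lid lead edge',g(260,370,.038),'chord',g(167,443,.038),g(357,443,.038))
P=[(176,104,-5,-61),(390,106,-61,-61),(180,315,-5,-5),(378,318,-61,-5),(181,354,-5,5),(375,357,-61,5),(138,103,5,-61),(141,313,5,-5)]
q,e=fitplane(s,P,(200,20),2.1,.014-.0045);print(q,e)
c,n=np.cos(q[2]),np.sin(q[2]);print(q[:2]+q[3]*np.array([[c,-n],[n,c]])@[-.033,.033], 'edge mid y',g(278,355,.014))
E
```

```text
lid lead edge [ 0.5385 -0.1657] chord [ 0.5635 -0.1468] [ 0.5142 -0.1452]
[ 0.5667602  -0.17074495 -0.05729938  1.00238266] 0.00107998261371256
[ 0.5356302  -0.13582627] edge mid y [ 0.5339 -0.1631]
```

Request:
move_arm(
  increments=[
    [[-1.5,2,0],0],
    [[-1.5,1.5,0],0],
    [[0,0,-4],0],
    [[0,0,-4],0],
    [[0,0,-4],0],
    [[0,0,-3],0],
    [[0,0,0],0],
    [[0,0,0],0],
  ],
)

```text
clock: 25.4
tool_pos: [0.5402, -0.1354, 0.0039]
orientation: [-178.6, 0.2, -92.3]
force: [-0.8, 0.1, -1.2]
opening: 0.0138
```

```bash
python3 - <<'E'
from h import *
s=snap('wrist','w18.png');o=ctrl.get_obs(); print(o['tool_pos'],o['force'],o['opening'])
b=cv2.imread('pics/w18.png'); cv2.imwrite('pics/z18w.png',cv2.resize(b[20:300,200:500],None,fx=2.1,fy=2.1,interpolation=cv2.INTER_CUBIC))
E
```

```text
[ 0.54013699 -0.13535629  0.00388805] [-0.51395481 -0.32772648 -0.78826225] 0.013726956501473733
```

View pics/z18w.png

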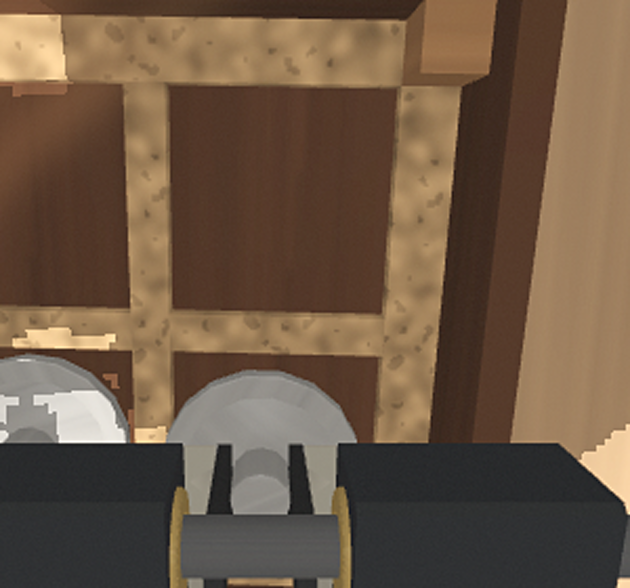

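Request:
move_arm(
  increments=[
    [[-2,0,0],0],
    [[-1.5,0,0],0],
    [[0,0,-3],0],
    [[0,0,-3],0],
    [[0,0,-3],0],
    [[0,0,0],0],
    [[0,0,0],0],
    [[0,0,0],0],
  ],
)

```text
clock: 26.25
tool_pos: [0.5364, -0.1354, -0.0059]
orientation: [-178.6, 0.3, -92.3]
force: [-0.6, -0.5, -1.2]
opening: 0.0141
```

```bash
python3 - <<'E'
from h import *
s=snap('wrist','w19.png');o=ctrl.get_obs(); print(o['tool_pos'],o['force'],o['opening'])
b=cv2.imread('pics/w19.png'); cv2.imwrite('pics/z19w.png',cv2.resize(b[20:300,200:500],None,fx=2.1,fy=2.1,interpolation=cv2.INTER_CUBIC))
E
```

```text
[ 0.53643353 -0.13539217 -0.00582307] [ 0.28378573 -0.23596954  0.11962191] 0.013546572900091087
```

View pics/z19w.png

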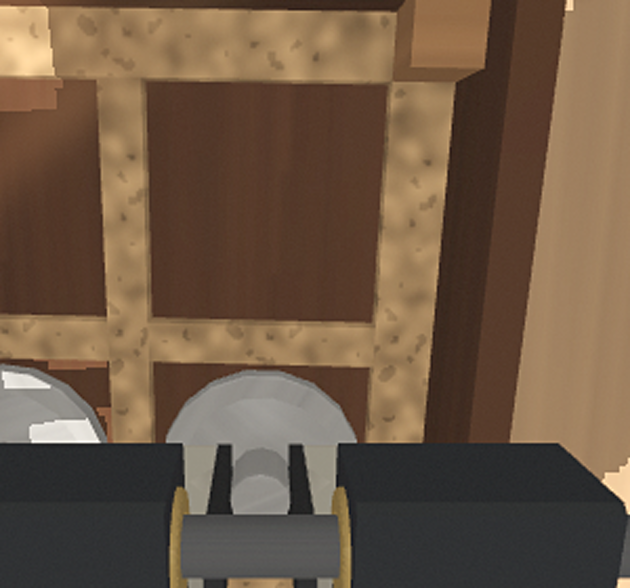

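Lid B is centred in the recess (edges at 155 and 368, lid centre 262). Press down and release.

Request:
move_arm(
  increments=[
    [[0,0,-2],0],
    [[0,0,-2],0],
    [[0,0,-2],0],
    [[0,0,-2],0],
    [[0,0,0],0],
    [[0,0,0],0],
    [[0,0,0],0],
    [[0,0,0],0],
  ],
)

```text
clock: 27.1
tool_pos: [0.5374, -0.1354, -0.0066]
orientation: [-178.4, 0.2, -92.1]
force: [-0.9, 0.3, -1.1]
opening: 0.0138
```

Request:
move_arm(
  increments=[
    [[0,0,0],0],
    [[0,0,0],0],
    [[0,0,0],0],
    [[0,0,0],0],
    [[0,0,15],0],
    [[0,0,30],0],
    [[0,0,40],0],
    [[0,0,20],0],
  ],
  jaw=-0.4,
)

```text
clock: 27.9
tool_pos: [0.534, -0.1357, 0.0972]
orientation: [-178.9, 0.1, -92.1]
force: [1.2, 0.4, -0.5]
opening: 0.0261
```

Request:
move_arm(
  increments=[
    [[0,10,0],0],
    [[0,20,0],0],
    [[0,20,0],0],
    [[0,10,0],0],
    [[0,0,0],0],
    [[0,0,0],0],
    [[0,0,0],0],
    [[0,0,0],0],
  ],
)

```text
clock: 28.7
tool_pos: [0.5346, -0.0738, 0.0985]
orientation: [-178.7, 0.1, -92.2]
force: [-0.1, -0.5, -0.4]
opening: 0.0263
```

```bash
python3 - <<'E'
from h import *
s=snap('wrist','w20.png');o=ctrl.get_obs(); print(o['tool_pos'],o['force'],o['opening'],o['orientation'])
b=cv2.imread('pics/w20.png'); cv2.imwrite('pics/z20w.png',cv2.resize(b[0:240,140:440],None,fx=2.5,fy=2.5,interpolation=cv2.INTER_CUBIC))
E
```

```text
[ 0.53460131 -0.07389338  0.0985024 ] [-0.82375466  0.08337455  0.00703215] 0.026056340883798514 [-1.78704126e+02  1.49185907e-01 -9.22010300e+01]
```

View pics/z20w.png

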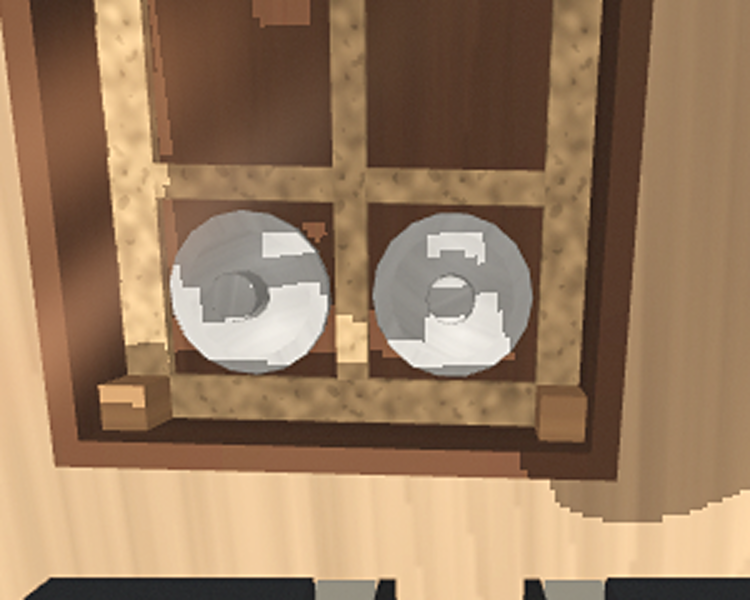

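Both lids lie flat and centred in their recesses. Now the cover.

Request:
move_arm(
  increments=[
    [[0,20,20],0],
    [[0,45,20],0],
    [[0,45,20],0],
    [[0,45,0],0],
    [[0,45,0],0],
    [[0,45,0],0],
    [[0,45,0],0],
    [[0,45,0],0],
  ],
  jaw=-0.2,
)

```text
clock: 29.55
tool_pos: [0.5333, 0.2652, 0.1613]
orientation: [-178.7, 0.2, -93.0]
force: [0.5, -0.2, -0.5]
opening: 0.0351
```

Request:
move_arm(
  increments=[
    [[0,40,0],0],
    [[0,35,0],0],
    [[0,20,0],0],
    [[0,0,0],0],
    [[0,0,0],0],
    [[0,0,0],0],
    [[0,0,0],0],
    [[0,0,0],0],
  ],
)

```text
clock: 30.35
tool_pos: [0.5336, 0.3647, 0.1597]
orientation: [-178.8, 0.1, -93.0]
force: [-0.4, -0.2, -0.7]
opening: 0.035
```

```bash
python3 - <<'E'
from h import *
s=snap('wrist','w21.png');o=ctrl.get_obs(); print(o['tool_pos'],o['force'],o['opening'],o['orientation'],o['joint_pos'].round(1))
E
```

```text
[0.5336083  0.36470813 0.15975308] [-0.67069945 -0.60488199 -0.52332019] 0.0351481849436957 [-1.78790843e+02  1.29217456e-01 -9.29955004e+01] [ 52.2  18.7  -7.8   1.  -62.7 -55.7]
```

View pics/w21.png

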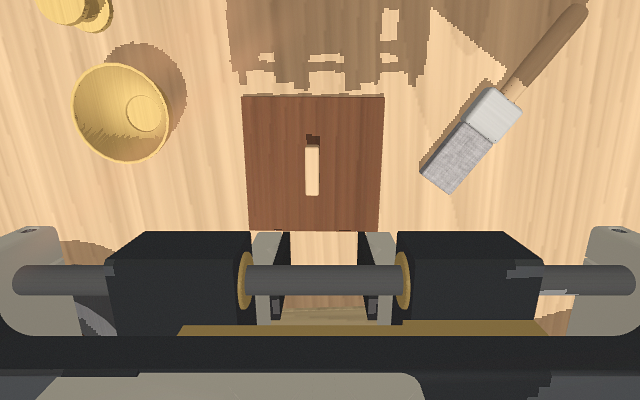

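```bash
python3 - <<'E'
from h import *
b=cv2.imread('pics/w21.png'); cv2.imwrite('pics/z21w.png',cv2.resize(b[80:240,220:420],None,fx=4,fy=3.75,interpolation=cv2.INTER_CUBIC))
s=load('w21');z=.006-.0045
C=[px2w(s,u,v,z)[:2] for u,v in [(242,95),(384,97),(379,231),(249,230)]]; print(np.round(C,4),np.mean(C,0),[np.linalg.norm(C[i]-C[i-1]).round(4) for i in range(4)])
print(px2w(s,312.5,171,.0215))
E
```

```text
[[0.6141 0.2792]
 [0.4719 0.2886]
 [0.4777 0.4323]
 [0.6239 0.4247]] [0.5469016  0.35619747] [np.float64(0.1458), np.float64(0.1425), np.float64(0.1438), np.float64(0.1464)]
[0.5466609  0.35626411 0.0215    ]
```

View pics/z21w.png

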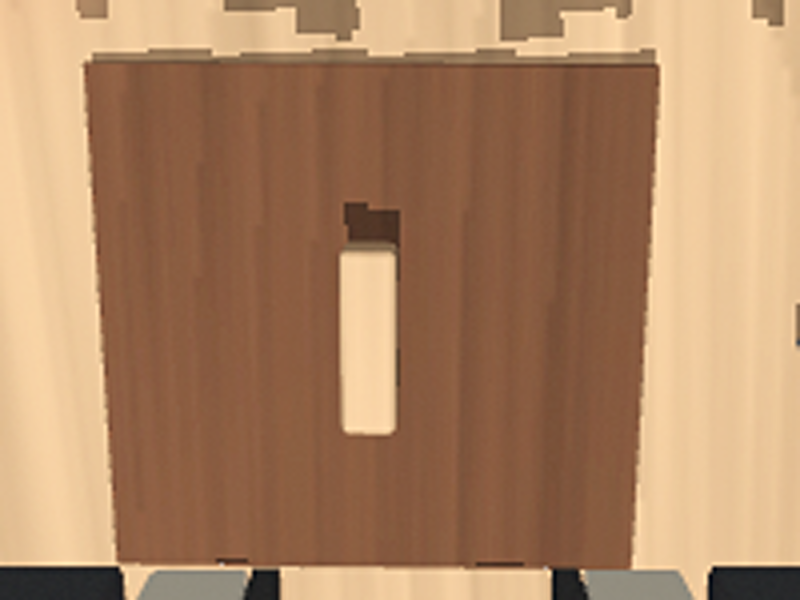

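Request:
move_arm(
  increments=[
    [[7,-5,0],0],
    [[6,-4,-20],0],
    [[0,0,-40],0],
    [[0,0,-35],0],
    [[0,0,-20],0],
    [[0,0,0],0],
    [[0,0,0],0],
    [[0,0,0],0],
  ],
)

```text
clock: 31.2
tool_pos: [0.5522, 0.3523, 0.0462]
orientation: [-178.4, 0.4, -93.1]
force: [-0.2, 0.5, 0.3]
opening: 0.0349
```

```bash
python3 - <<'E'
from h import *
s=snap('wrist','w22.png');o=ctrl.get_obs(); print(o['tool_pos'],o['force'],o['opening'],o['orientation'],o['joint_pos'].round(1))
E
```

```text
[0.55248331 0.35266124 0.04665968] [0.39576507 0.5602258  0.59052864] 0.03480471193833551 [-178.40962309    0.47186155  -93.12670865] [ 50.2  25.1 -14.5   1.3 -49.1 -54.2]
```

View pics/w22.png

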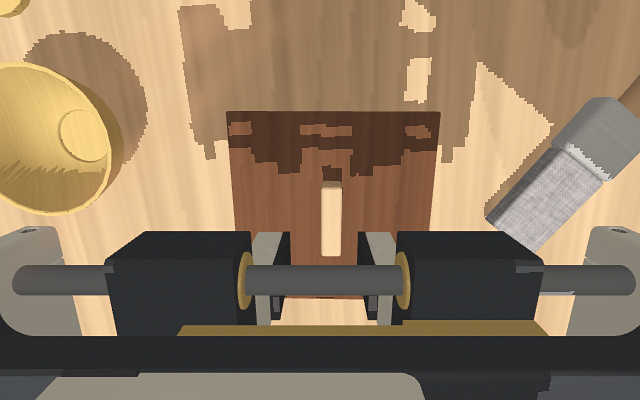

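Request:
move_arm(
  increments=[
    [[-3,2,0],0],
    [[-3,2,-8],0],
    [[0,0,-12],0],
    [[0,0,-12],0],
    [[0,0,-8],0],
    [[0,0,-4],0],
    [[0,0,0],0],
    [[0,0,0],0],
  ],
)

```text
clock: 32.05
tool_pos: [0.5465, 0.3582, 0.0011]
orientation: [-178.3, 0.6, -93.1]
force: [-0.9, -0.9, -0.1]
opening: 0.0351
```

Request:
move_arm(
  increments=[
    [[0,-1,-3],0],
    [[0,0,-3],0],
    [[0,0,-3],0],
    [[0,0,-3],0],
    [[0,0,-1],0],
    [[0,0,0],0],
    [[0,0,0],0],
    [[0,0,0],0],
  ],
)

```text
clock: 32.85
tool_pos: [0.5472, 0.3575, -0.0119]
orientation: [-178.2, 0.7, -93.1]
force: [0.0, 0.1, 0.1]
opening: 0.035
```

Request:
move_arm(
  increments=[
    [[0,0,0],0],
    [[0,0,0],0],
    [[0,0,0],0],
    [[0,0,0],0],
    [[0,0,0],0],
    [[0,0,0],0],
    [[0,0,0],0],
    [[0,0,0],0],
  ],
  jaw=-1,
)

```text
clock: 33.65
tool_pos: [0.5474, 0.3578, -0.0114]
orientation: [-178.2, 0.7, -93.1]
force: [0.3, 0.3, 0.1]
opening: 0.0136
```

Request:
move_arm(
  increments=[
    [[0,0,15],0],
    [[0,0,25],0],
    [[0,0,30],0],
    [[0,0,30],0],
    [[0,0,20],0],
    [[0,0,0],0],
    [[0,0,0],0],
    [[0,0,0],0],
  ],
)

```text
clock: 34.45
tool_pos: [0.5442, 0.3548, 0.1084]
orientation: [-178.5, 0.4, -93.1]
force: [0.6, 0.3, -1.5]
opening: 0.0135
```

```bash
python3 - <<'E'
from h import *
s=snap('wrist','w23.png');o=ctrl.get_obs(); print(o['tool_pos'],o['force'],o['opening'],o['orientation'])
E
```

```text
[0.54392258 0.35457375 0.10797067] [ 0.20372972  0.99277502 -2.27173734] 0.01377596837159319 [-178.55503189    0.39284504  -93.15329026]
```

View pics/w23.png

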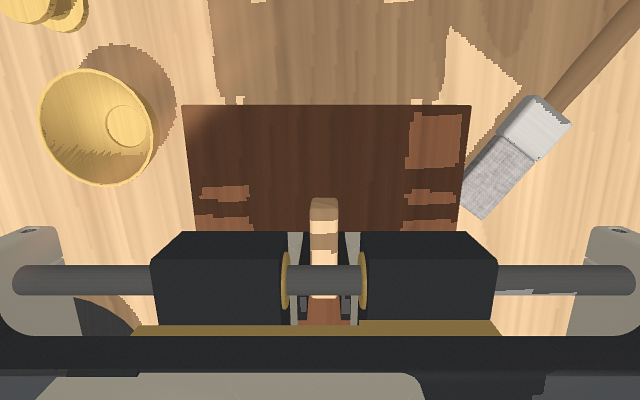

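Request:
move_arm(
  increments=[
    [[1,-20,0],0],
    [[2,-40,0],0],
    [[2,-45,0],0],
    [[2,-45,0],0],
    [[2,-45,0],0],
    [[2,-45,0],0],
    [[2,-40,0],0],
    [[2,-25,0],0],
  ],
)

```text
clock: 35.3
tool_pos: [0.5515, 0.0359, 0.0983]
orientation: [-179.2, -0.1, -92.9]
force: [0.5, 0.4, -0.6]
opening: 0.0136
```

Request:
move_arm(
  increments=[
    [[2,-25,0],0],
    [[2,-35,0],0],
    [[2,-35,0],0],
    [[2,-20,0],0],
    [[0,0,0],0],
    [[0,0,0],0],
    [[0,0,0],0],
    [[0,0,0],0],
  ],
)

```text
clock: 36.1
tool_pos: [0.5516, -0.091, 0.0917]
orientation: [-179.9, -0.3, -93.3]
force: [-0.5, 0.2, -2.0]
opening: 0.0138
```

```bash
python3 - <<'E'
from h import *
s=snap('wrist','w24.png');o=ctrl.get_obs(); print(o['tool_pos'],o['force'],o['opening'],o['orientation'])
E
```

```text
[ 0.55158896 -0.09086798  0.09177829] [ 0.1150377   0.83600284 -1.11088561] 0.013576231611245217 [-179.92944213   -0.25301189  -93.25146031]
```

View pics/w24.png

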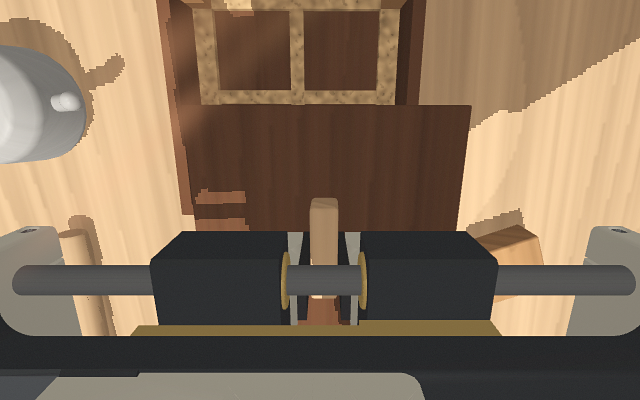

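Request:
move_arm(
  increments=[
    [[5,-20,0],0],
    [[5,-20,0],0],
    [[5,-20,0],0],
    [[0,-15,0],0],
    [[0,0,0],0],
    [[0,0,0],0],
    [[0,0,0],0],
    [[0,0,0],0],
  ],
)

```text
clock: 36.95
tool_pos: [0.5673, -0.1628, 0.092]
orientation: [-179.9, -0.2, -92.8]
force: [-0.5, -0.0, -0.6]
opening: 0.0134
```

```bash
python3 - <<'E'
from h import *
s=snap('wrist','w25.png');o=ctrl.get_obs(); print(o['tool_pos'],o['force'],o['opening'],o['orientation'])
snap('scene','s25.png'); b=cv2.imread('pics/s25.png'); cv2.imwrite('pics/z25.png',cv2.resize(b[60:220,160:340],None,fx=4.4,fy=3.7,interpolation=cv2.INTER_CUBIC))
E
```

```text
[ 0.56731588 -0.16277006  0.09199712] [ 0.41976445  0.99996846 -2.0310528 ] 0.013833433617686422 [-179.89722731   -0.21411669  -92.7642961 ]
```

View pics/w25.png

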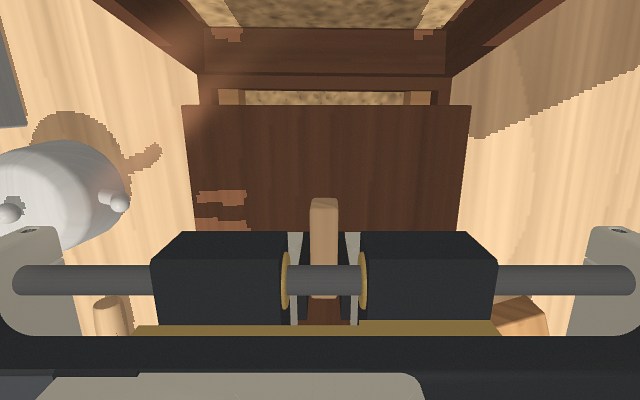

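View pics/z25.png

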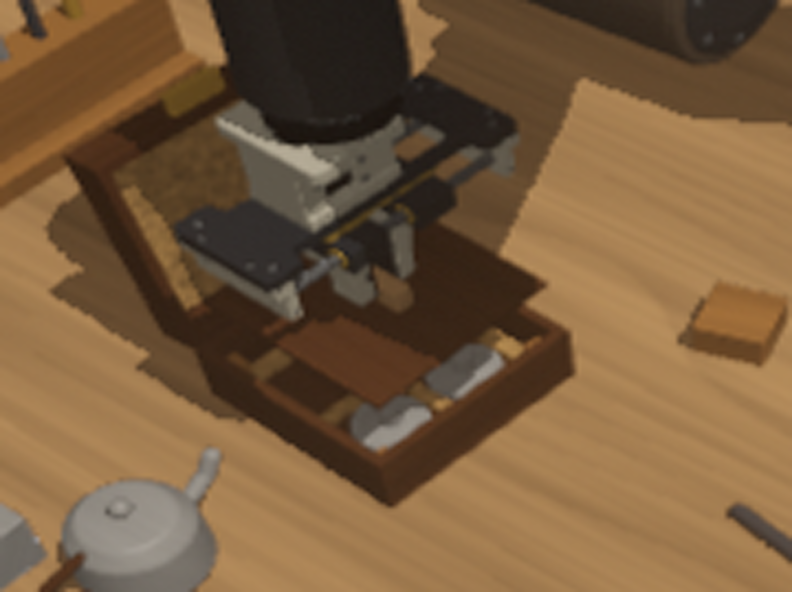

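```bash
python3 - <<'E'
from h import *
s=load('w25')
for dz in (0,.002,-.002):
  z=.092+.0114+.006-.0045+dz
  A=px2w(s,181.5,105,z)[:2];B=px2w(s,471,105.5,z)[:2];d=A-B; print(dz,A,B,np.linalg.norm(d),'yaw',np.degrees(np.arctan2(d[1],d[0])),'centre',(A+B)/2+.072*np.array([-d[1],d[0]])/np.linalg.norm(d))
b=cv2.imread('pics/w25.png'); cv2.imwrite('pics/z25w.png',cv2.resize(b[60:240,170:490],None,fx=2.5,fy=3,interpolation=cv2.INTER_CUBIC))
E
```

```text
0 [ 0.63501164 -0.23913234] [ 0.48894582 -0.2318029 ] 0.14624959930897927 yaw -2.872636811541609 centre [ 0.56558708 -0.1635581 ]
0.002 [ 0.63416965 -0.23909747] [ 0.48981245 -0.23185376] 0.1445388251746774 yaw -2.872636811541609 centre [ 0.5655994  -0.16356609]
-0.002 [ 0.63585363 -0.23916721] [ 0.48807918 -0.23175204] 0.14796037344328106 yaw -2.8726368115416117 centre [ 0.56557476 -0.1635501 ]
```

View pics/z25w.png

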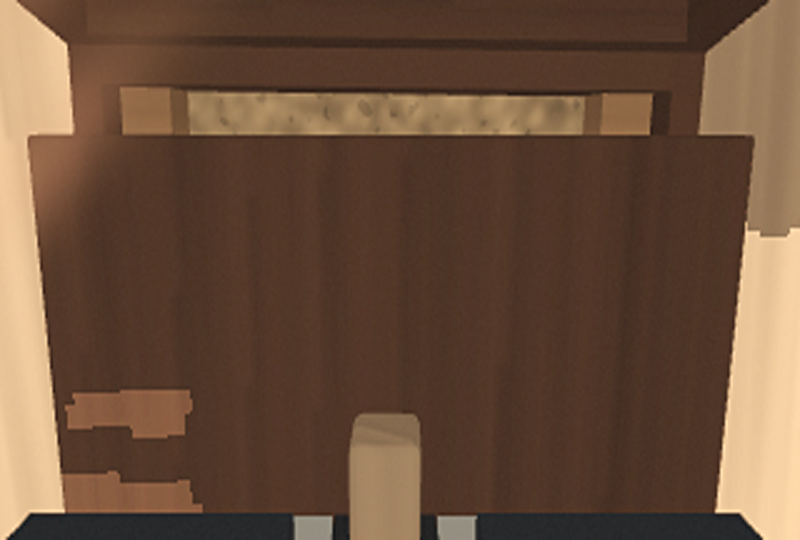

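Request:
move_arm(
  increments=[
    [[1,-4,0],-0.005],
    [[0,-3,-10],0],
    [[0,0,-15],0],
    [[0,0,-10],0],
    [[0,0,-3],0],
    [[0,0,0],0],
    [[0,0,0],0],
    [[0,0,0],0],
  ],
)

```text
clock: 37.85
tool_pos: [0.5685, -0.1703, 0.0514]
orientation: [-179.9, -0.2, -93.0]
force: [1.0, 0.2, -1.7]
opening: 0.0132
```

```bash
python3 - <<'E'
from h import *
s=snap('wrist','w26.png');o=ctrl.get_obs(); T=o['tool_pos'];print(T,o['force'],o['opening'],o['orientation'])
b=cv2.imread('pics/w26.png'); cv2.imwrite('pics/z26w.png',cv2.resize(b[40:240,170:490],None,fx=2.5,fy=3,interpolation=cv2.INTER_CUBIC))
z=T[2]+.0114+.006-.0045+.002
A=px2w(s,181.5,105,z)[:2];B=px2w(s,471,105.5,z)[:2];d=A-B; print(A,B,np.linalg.norm(d),'yaw',np.degrees(np.arctan2(d[1],d[0])),'centre',(A+B)/2+.072*np.array([-d[1],d[0]])/np.linalg.norm(d))
E
```

```text
[ 0.56861159 -0.17034265  0.0514919 ] [-0.33742741 -0.27108505 -0.72512497] 0.01333298110863677 [-179.87497503   -0.22148092  -93.03384428]
[ 0.63503604 -0.24691265] [ 0.49077452 -0.23902082] 0.14447722199047594 yaw -3.131245090342484 centre [ 0.56683816 -0.17107423]
```

View pics/z26w.png

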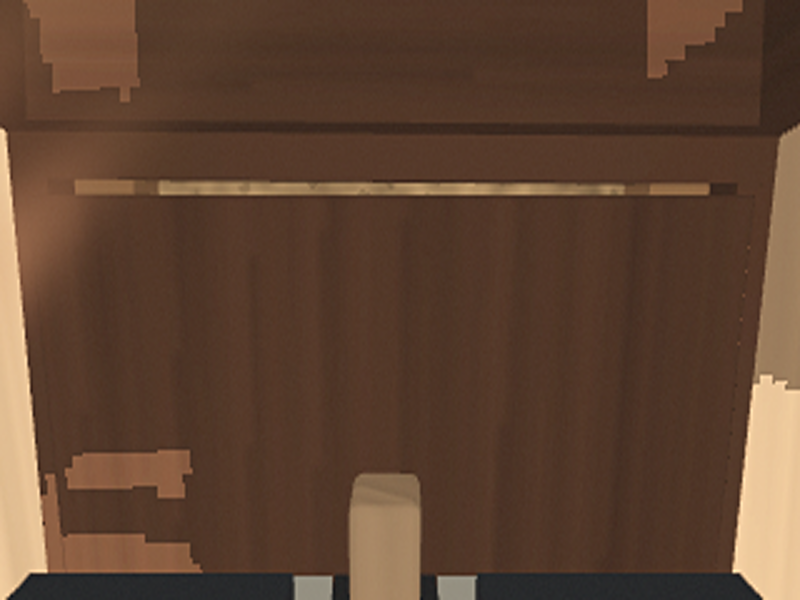

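```bash
python3 - <<'E'
from h import *
s=load('w26'); z=.052-.0045
A=px2w(s,170+48/2.5,40+179/3,z)[:2];B=px2w(s,170+738/2.5,40+183/3,z)[:2];d=A-B;print(A,B,np.linalg.norm(d),np.degrees(np.arctan2(d[1],d[0])),'centre',(A+B)/2+.075*np.array([-d[1],d[0]])/np.linalg.norm(d))
A=px2w(s,170+8/2.5,40+130/3,z)[:2];B=px2w(s,170+779/2.5,40+136/3,z)[:2];d=A-B;print(A,B,np.linalg.norm(d),np.degrees(np.arctan2(d[1],d[0])),'centre',(A+B)/2+.083*np.array([-d[1],d[0]])/np.linalg.norm(d))
z=.036-.0045
A=px2w(s,170+76/2.5,40+181/3,z)[:2];B=px2w(s,170+709/2.5,40+184/3,z)[:2];print('posts',A,B,A-B,(A+B)/2)
E
```

```text
[ 0.63825331 -0.24987465] [ 0.4859577  -0.24108523] 0.1525490262808521 -3.3030393531334417 centre [ 0.56642678 -0.17060453]
[ 0.64557618 -0.25882868] [ 0.47755352 -0.24886346] 0.1683179177915882 -3.3941670975598788 centre [ 0.56647884 -0.17099167]
posts [ 0.63793273 -0.24966993] [ 0.48624753 -0.24104468] [ 0.1516852  -0.00862525] [ 0.56209013 -0.24535731]
```

Cover and case centres agree within 0.5 mm and 0.2°. Lower it.

Request:
move_arm(
  increments=[
    [[0,0,-4],-0.002],
    [[0,0,-4],0],
    [[0,0,-4],0],
    [[0,0,-4],0],
    [[0,0,0],0],
    [[0,0,0],0],
    [[0,0,0],0],
    [[0,0,0],0],
  ],
)

```text
clock: 38.7
tool_pos: [0.5692, -0.1703, 0.0349]
orientation: [-179.8, -0.2, -93.1]
force: [0.6, 0.1, -1.4]
opening: 0.0137
```

```bash
python3 - <<'E'
from h import *
s=snap('wrist','w27.png');o=ctrl.get_obs(); T=o['tool_pos'];print(T,o['force'],o['opening'],o['orientation'])
b=cv2.imread('pics/w27.png'); cv2.imwrite('pics/z27w.png',cv2.resize(b[40:240,160:500],None,fx=2.3,fy=3,interpolation=cv2.INTER_CUBIC))
E
```

```text
[ 0.569219   -0.17028345  0.03494468] [-0.04867092  0.11684906 -2.03467693] 0.013797067042503467 [-179.78306902   -0.22161052  -93.13892203]
```

View pics/z27w.png

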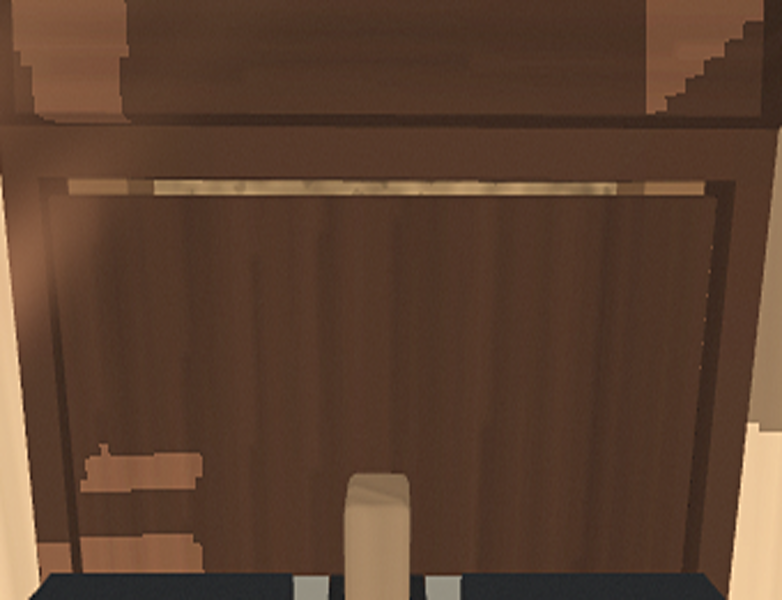

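Request:
move_arm(
  increments=[
    [[-1,0,-2],0],
    [[0,0,-3],0],
    [[0,0,-3],0],
    [[0,0,-3],0],
    [[0,0,0],0],
    [[0,0,0],0],
    [[0,0,0],0],
    [[0,0,0],0],
  ],
)

```text
clock: 39.55
tool_pos: [0.5685, -0.1705, 0.0243]
orientation: [-179.7, -0.2, -93.1]
force: [-1.0, 0.0, 1.3]
opening: 0.0138
```

Request:
move_arm(
  increments=[
    [[0,0,-2],0],
    [[0,0,-2],0],
    [[0,0,-2],0],
    [[0,0,0],0],
    [[0,0,0],0],
    [[0,0,0],0],
    [[0,0,0],0],
    [[0,0,0],0],
  ],
)

```text
clock: 40.35
tool_pos: [0.5689, -0.1705, 0.0242]
orientation: [-179.6, -0.3, -93.0]
force: [-1.5, 1.3, 3.2]
opening: 0.0138
```

Request:
move_arm(
  increments=[
    [[0,0,0],0],
    [[0,0,0],0],
    [[0,0,0],0],
    [[0,0,0],0],
    [[0,0,0],0],
    [[0,0,10],0],
    [[0,0,20],0],
    [[0,0,15],0],
  ],
  jaw=-0.4,
)

```text
clock: 41.15
tool_pos: [0.5672, -0.1705, 0.0689]
orientation: [-179.9, -0.3, -93.0]
force: [0.0, 1.3, 0.3]
opening: 0.0264
```

```bash
python3 - <<'E'
from h import *
s=snap('wrist','w28.png');o=ctrl.get_obs(); T=o['tool_pos'];print(T,o['force'],o['opening'],o['orientation'])
b=cv2.imread('pics/w28.png'); cv2.imwrite('pics/z28w.png',cv2.resize(b[0:240,160:500],None,fx=2.3,fy=2.5,interpolation=cv2.INTER_CUBIC))
E
```

```text
[ 0.56866125 -0.17075782  0.07147593] [ 7.36918609e-01 -2.11982358e-03  3.15457795e+00] 0.02618130654931435 [-179.68643092   -0.35449116  -92.9679369 ]
```

View pics/z28w.png

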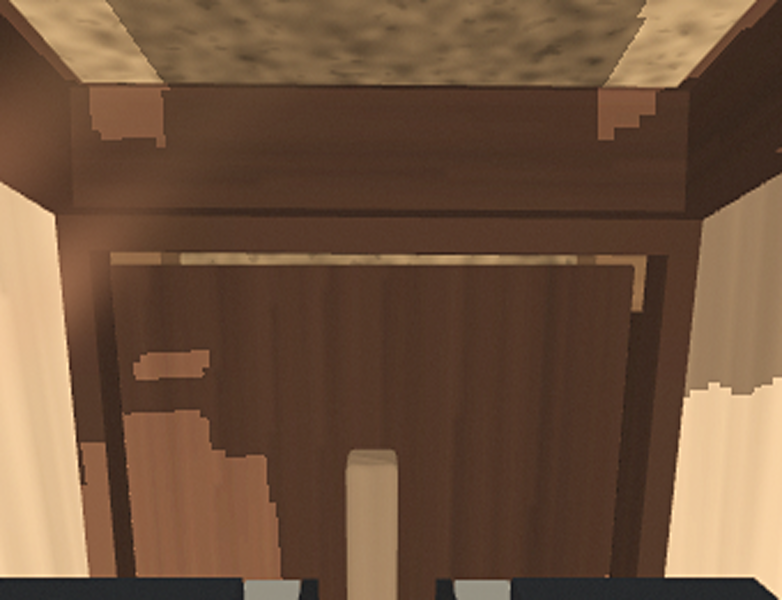

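Request:
move_arm(
  increments=[
    [[-1,0,0],0],
    [[0,0,0],0],
    [[0,0,0],0],
    [[0,0,-10],0],
    [[0,0,-10],0],
    [[0,0,-7],0],
    [[0,0,0],0],
    [[0,0,0],0],
  ],
  jaw=-1,
)

```text
clock: 42.0
tool_pos: [0.566, -0.1706, 0.0405]
orientation: [-179.8, -0.3, -93.0]
force: [-0.1, -0.1, 1.1]
opening: 0.0001
```

Request:
move_arm(
  increments=[
    [[0,0,-2],0],
    [[0,0,-2],0],
    [[0,0,-2],0],
    [[0,0,-2],0],
    [[0,0,0],0],
    [[0,0,0],0],
    [[0,0,0],0],
    [[0,0,0],0],
  ],
)

```text
clock: 42.8
tool_pos: [0.5673, -0.1706, 0.0369]
orientation: [-179.6, -0.4, -92.9]
force: [0.2, -0.1, -0.8]
opening: 0.0005
```

Request:
move_arm(
  increments=[
    [[0,0,-3],0],
    [[0,0,-3],0],
    [[0,0,-3],0],
    [[0,0,-3],0],
    [[0,0,-3],0],
    [[0,0,-3],0],
    [[0,0,-3],0],
    [[0,0,-3],0],
  ],
)

```text
clock: 43.6
tool_pos: [0.5679, -0.1709, 0.0354]
orientation: [-179.2, -0.7, -92.4]
force: [-11.3, 6.4, 29.7]
opening: 0.0004
```

The bar took 30 N at the expected height, so the cover is seated. Lift, check, and estimate the shell angle from the brass tab.

Request:
move_arm(
  increments=[
    [[0,0,10],0],
    [[0,0,30],0],
    [[0,0,45],0],
    [[0,0,45],0],
    [[0,0,45],0],
    [[0,0,35],0],
    [[0,0,10],0],
    [[0,0,0],0],
  ],
)

```text
clock: 44.4
tool_pos: [0.5649, -0.1712, 0.2636]
orientation: [-179.4, -0.7, -92.5]
force: [-0.7, 0.7, -1.0]
opening: 0.0005
```

```bash
cat >> h.py <<'E'
CY=np.radians(-3.25); CC=np.array([.5666,-.1708,0])
def c2w(p):
    c,n=np.cos(CY),np.sin(CY); return CC+np.array([[c,-n,0],[n,c,0],[0,0,1]])@np.array(p)
def shell(th,x,r,d): # r along shell y, d along shell z
    return c2w([x,-.083+r*np.cos(th)-d*np.sin(th),.052+r*np.sin(th)+d*np.cos(th)])
E
python3 - <<'E'
from h import *
s=snap('wrist','w29.png');o=ctrl.get_obs(); T=o['tool_pos'];print(T,o['force'],o['opening'],o['orientation'])
snap('top','t29.png'); snap('scene','s29.png')
t=load('top0');e=load('scene0')
for th in (1.8,1.85,1.9,1.95,2.0): print(th,'tab end mid top',w2px(t,shell(th,0,.184,.008)).round(1),'scene',w2px(e,shell(th,0,.184,.008)).round(1), 'corner+x top',w2px(t,shell(th,.083,.166,.032)).round(1),'corner-x',w2px(t,shell(th,-.083,.166,.032)).round(1))
print('rack', px2w(t,605,170,.1),px2w(t,605,170,.05))
b=cv2.imread('pics/s29.png'); b=cv2.resize(b[60:220,160:340],None,fx=4.4,fy=3.7,interpolation=cv2.INTER_CUBIC); cv2.imwrite('pics/z29.png',b)
E
```

```text
[ 0.56468771 -0.17116722  0.2627073 ] [ 0.30361852 -0.27514284  1.35223144] 0.0004668545634249831 [-179.43011614   -0.71584903  -92.45325143]
1.8 tab end mid top [556.1 191.4] scene [200.1  80.3] corner+x top [561.  144.7] corner-x [560.7 247. ]
1.85 tab end mid top [560.9 192.1] scene [198.1  79.6] corner+x top [564.5 145.6] corner-x [564.4 247.5]
1.9 tab end mid top [565.5 192.9] scene [196.2  79.1] corner+x top [567.8 146.7] corner-x [567.8 248. ]
1.95 tab end mid top [569.7 193.8] scene [194.3  78.7] corner+x top [570.8 147.8] corner-x [570.9 248.5]
2.0 tab end mid top [573.7 194.6] scene [192.6  78.6] corner+x top [573.5 148.9] corner-x [573.7 249.1]
rack [ 0.62672325 -0.46263807  0.1       ] [ 0.63912176 -0.49444133  0.05      ]
```

View pics/w29.png

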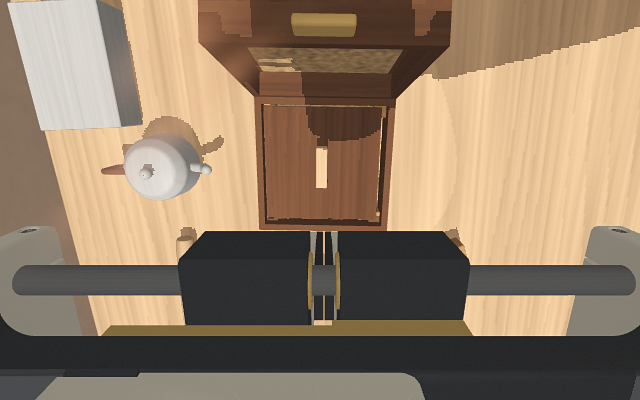

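View pics/z29.png

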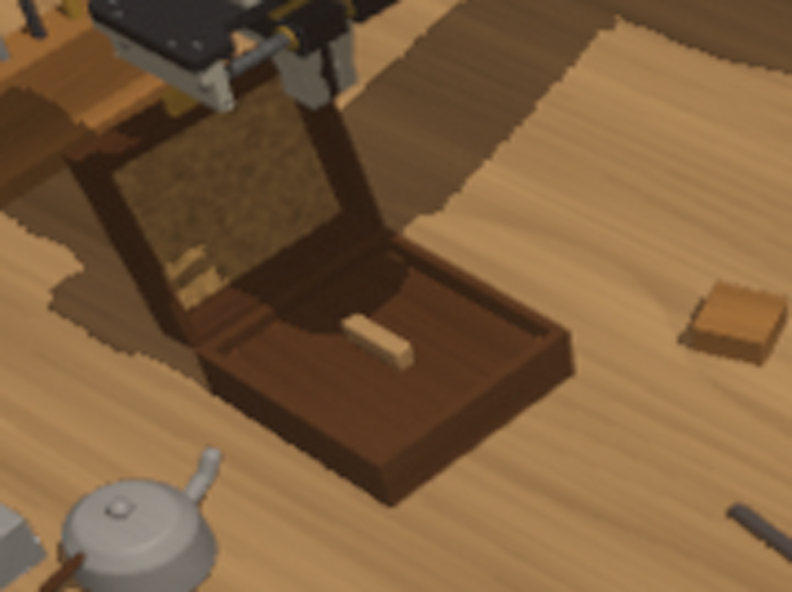

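The cover lies flat, and the shell angle is about 1.75 to 1.8. Now over the top and behind the shell.

Request:
move_arm(
  increments=[
    [[0,-20,5],0],
    [[-2,-35,0],0],
    [[-2,-40,0],0],
    [[-2,-40,0],0],
    [[-2,-25,0],0],
    [[0,-10,0],0],
    [[0,0,0],0],
    [[0,0,0],0],
  ],
)

```text
clock: 45.35
tool_pos: [0.5496, -0.3435, 0.2479]
orientation: [178.9, -0.3, -92.3]
force: [0.1, 0.3, 0.6]
opening: 0.0003
```

```bash
python3 - <<'E'
from h import *
s=snap('scene','s30.png');o=ctrl.get_obs(); T=o['tool_pos'];print(T,o['force'],o['orientation'])
b=cv2.imread('pics/s30.png'); b=cv2.resize(b[0:220,100:340],None,fx=3.2,fy=2.7,interpolation=cv2.INTER_CUBIC); cv2.imwrite('pics/z30.png',b)
E
```

```text
[ 0.54966426 -0.34319361  0.24787111] [-0.17968947 -0.1308139   0.26509161] [178.88820765  -0.30242546 -92.30854462]
```

View pics/z30.png

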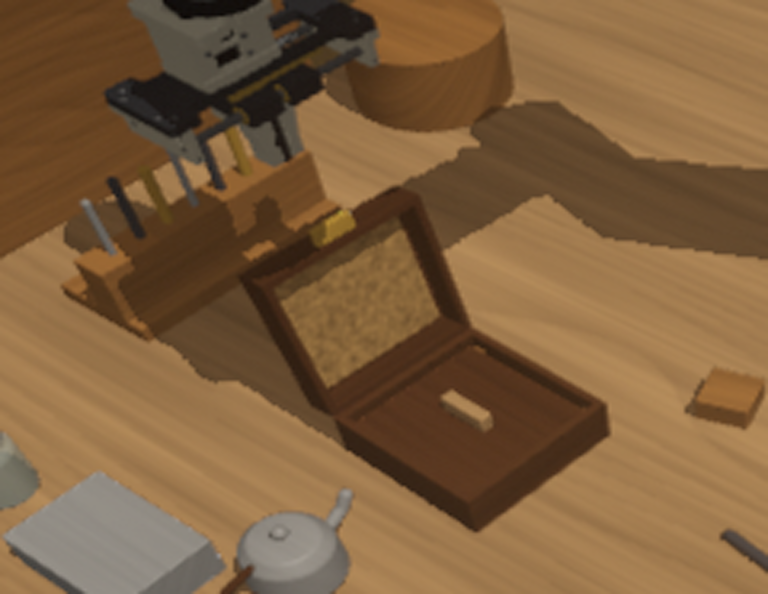

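Request:
move_arm(
  increments=[
    [[2,0,-15],0],
    [[2,0,-20],0],
    [[2,0,-20],0],
    [[0,0,-12],0],
    [[0,0,0],0],
    [[0,0,0],0],
    [[0,0,0],0],
    [[0,0,0],0],
  ],
)

```text
clock: 46.2
tool_pos: [0.5588, -0.3366, 0.1827]
orientation: [179.2, -0.4, -91.8]
force: [-0.0, 0.4, 0.8]
opening: 0.0003
```

```bash
python3 - <<'E'
from h import *
s=snap('scene','s31.png');o=ctrl.get_obs(); T=o['tool_pos'];print(T,o['force'],o['orientation'])
b=cv2.imread('pics/s31.png'); b=cv2.resize(b[20:180,120:300],None,fx=4.4,fy=3.7,interpolation=cv2.INTER_CUBIC); cv2.imwrite('pics/z31.png',b)
E
```

```text
[ 0.55883697 -0.33666613  0.18280821] [ 1.01738868 -0.74735891  0.71077115] [179.21943595  -0.39195966 -91.821338  ]
```

View pics/z31.png

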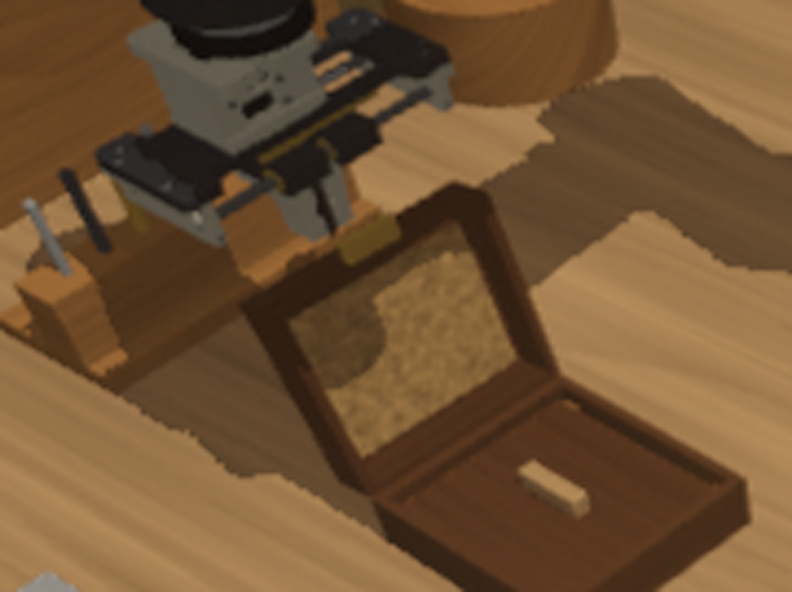

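Request:
move_arm(
  increments=[
    [[0,-4,-5],0],
    [[0,-4,-5],0],
    [[0,0,-3],0],
    [[0,0,0],0],
    [[0,5,0],0],
    [[0,6,0],0],
    [[0,6,0],0],
    [[0,0,0],0],
  ],
)

```text
clock: 47.05
tool_pos: [0.5588, -0.3275, 0.1694]
orientation: [179.3, -0.4, -91.9]
force: [1.5, 0.1, -0.8]
opening: 0.0002
```

Request:
move_arm(
  increments=[
    [[0,6,1],0],
    [[0,6,1],0],
    [[0,6,1],0],
    [[0,6,1],0],
    [[0,6,1],0],
    [[0,6,1],0],
    [[0,0,0],0],
    [[0,0,0],0],
  ],
)

```text
clock: 47.85
tool_pos: [0.5609, -0.2894, 0.1788]
orientation: [179.6, -0.6, -91.8]
force: [1.4, -2.6, 2.1]
opening: 0.0004
```

```bash
python3 - <<'E'
from h import *
s=snap('scene','s32.png');o=ctrl.get_obs(); T=o['tool_pos'];print(T,o['force'],o['orientation'])
b=cv2.imread('pics/s32.png'); b=cv2.resize(b[20:180,120:300],None,fx=4.4,fy=3.7,interpolation=cv2.INTER_CUBIC); cv2.imwrite('pics/z32.png',b)
E
```

```text
[ 0.56087247 -0.2894229   0.17881727] [-0.00271917 -0.57214083  0.57659205] [179.59975655  -0.60680092 -91.81031875]
```

View pics/z32.png

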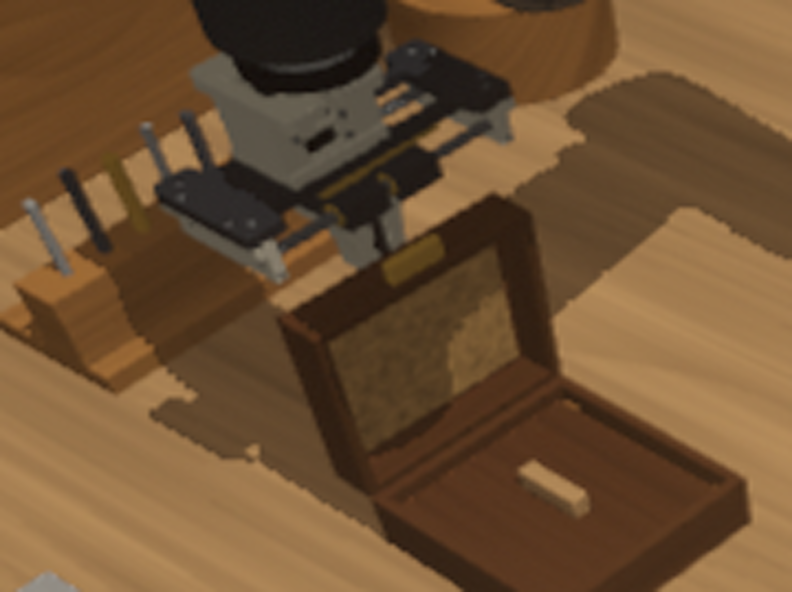

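Request:
move_arm(
  increments=[
    [[0,8,1],0],
    [[0,8,1],0],
    [[0,8,0],0],
    [[0,8,0],0],
    [[0,8,0],0],
    [[0,8,0],0],
    [[0,8,0],0],
    [[0,0,0],0],
  ],
)

```text
clock: 48.7
tool_pos: [0.5596, -0.2283, 0.1794]
orientation: [179.4, -0.5, -91.8]
force: [0.3, -0.3, -0.1]
opening: 0.0007
```

```bash
python3 - <<'E'
from h import *
s=snap('scene','s33.png');o=ctrl.get_obs(); T=o['tool_pos'];print(T,o['force'],o['orientation'])
b=cv2.imread('pics/s33.png'); b=cv2.resize(b[20:180,120:300],None,fx=4.4,fy=3.7,interpolation=cv2.INTER_CUBIC); cv2.imwrite('pics/z33.png',b)
E
```

```text
[ 0.55960171 -0.22856152  0.17937955] [-0.009945    0.51339626 -0.53687856] [179.42563668  -0.53774592 -91.84241991]
```

View pics/z33.png

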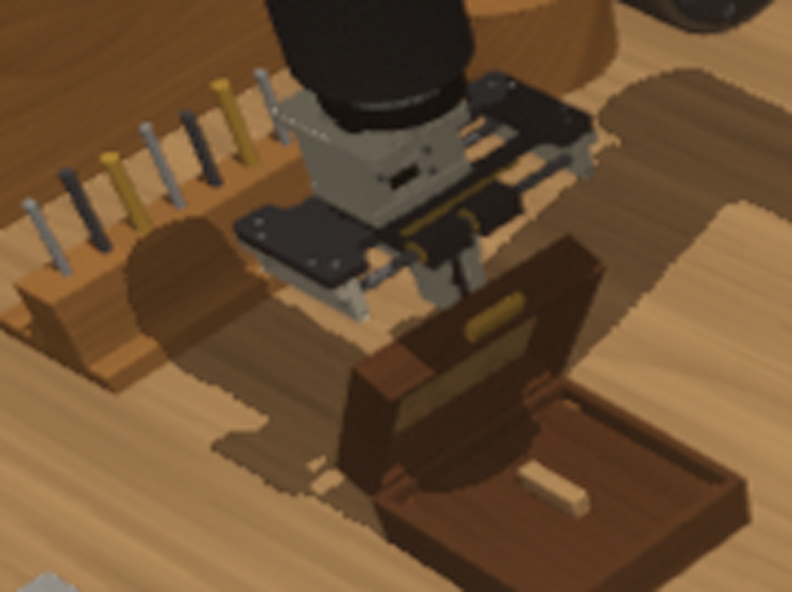

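Request:
move_arm(
  increments=[
    [[0,9,-1],0],
    [[0,9,-2],0],
    [[0,9,-3],0],
    [[0,8,-4],0],
    [[0,8,-5],0],
    [[0,8,-6],0],
    [[0,0,0],0],
    [[0,0,0],0],
  ],
)

```text
clock: 49.55
tool_pos: [0.5596, -0.1727, 0.1564]
orientation: [179.4, -0.5, -91.8]
force: [0.9, -0.8, 1.3]
opening: 0.0002
```

```bash
python3 - <<'E'
from h import *
s=snap('scene','s34.png');o=ctrl.get_obs(); T=o['tool_pos'];print(T,o['force'],o['orientation'])
b=cv2.imread('pics/s34.png'); b=cv2.resize(b[20:180,120:300],None,fx=4.4,fy=3.7,interpolation=cv2.INTER_CUBIC); cv2.imwrite('pics/z34.png',b)
y=T[1]+.0095+.1708+.083; z=T[2]+.025-.052; R=np.hypot(y,z); r=np.sqrt(R*R-.032**2); print('r',r,'th',np.arctan2(z,y)-np.arctan2(.032,r))
E
```

```text
[ 0.55961978 -0.17277785  0.15643378] [ 0.02286637  0.69625325 -0.24836087] [179.4336107   -0.52128153 -91.82232082]
r 0.1546717949544414 th 0.756481649216898
```

View pics/z34.png

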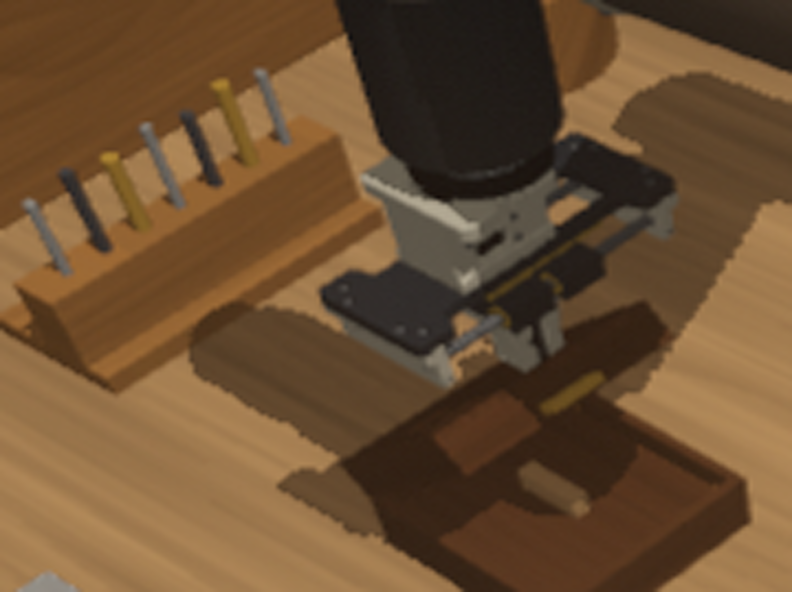

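Request:
move_arm(
  increments=[
    [[0,7,-5],0],
    [[0,7,-6],0],
    [[0,6,-6],0],
    [[0,6,-7],0],
    [[0,5,-7],0],
    [[0,5,-8],0],
    [[0,4,-8],0],
    [[0,0,0],0],
  ],
)

```text
clock: 50.4
tool_pos: [0.5591, -0.1293, 0.1048]
orientation: [179.4, -0.5, -91.9]
force: [-1.0, -0.3, 0.0]
opening: 0.0008
```

```bash
python3 - <<'E'
from h import *
s=snap('scene','s35.png');o=ctrl.get_obs(); T=o['tool_pos'];print(T,o['force'],o['orientation'])
b=cv2.imread('pics/s35.png'); b=cv2.resize(b[20:220,120:340],None,fx=3.6,fy=3,interpolation=cv2.INTER_CUBIC); cv2.imwrite('pics/z35.png',b)
y=T[1]+.0095+.1708+.083; z=T[2]+.025-.052; R=np.hypot(y,z); r=np.sqrt(R*R-.032**2); print('r',r,'th',np.arctan2(z,y)-np.arctan2(.032,r))
E
```

```text
[ 0.55926731 -0.12956111  0.10531248] [-0.5590237   0.27919197  0.3158803 ] [179.41680337  -0.50434051 -91.87536953]
r 0.15164080449995404 th 0.3217623597699423
```

View pics/z35.png

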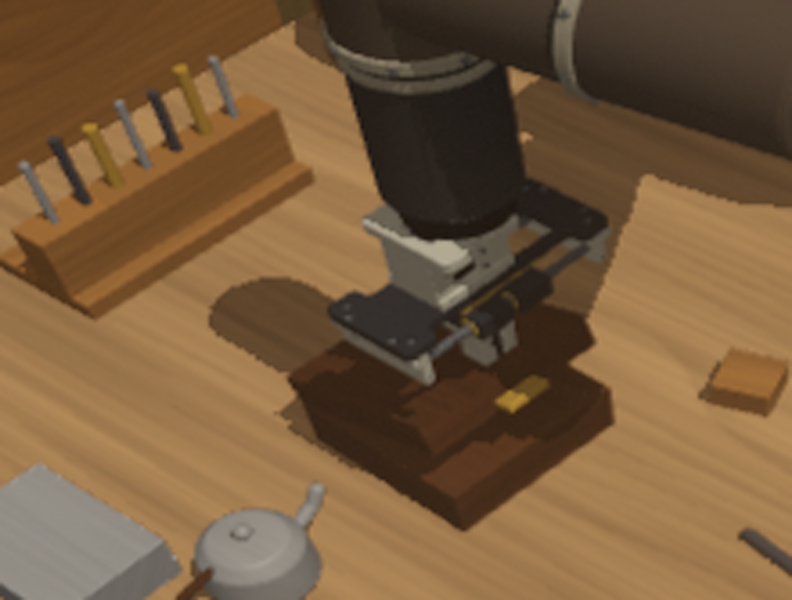

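Request:
move_arm(
  increments=[
    [[1,3,-6],0],
    [[1,3,-7],0],
    [[1,2,-7],0],
    [[1,2,-7],0],
    [[1,2,-6],0],
    [[1,1,-5],0],
    [[0,0,-4],0],
    [[0,0,0],0],
  ],
)

```text
clock: 51.25
tool_pos: [0.5653, -0.1159, 0.0593]
orientation: [179.3, -0.5, -91.9]
force: [-0.4, -0.5, 0.6]
opening: 0.0004
```

Request:
move_arm(
  increments=[
    [[0,0,-3],0],
    [[0,0,-3],0],
    [[0,0,-3],0],
    [[0,0,-3],0],
    [[0,0,0],0],
    [[0,0,0],0],
    [[0,0,0],0],
    [[0,0,0],0],
  ],
)

```text
clock: 52.05
tool_pos: [0.5667, -0.1162, 0.0592]
orientation: [179.8, -0.6, -91.7]
force: [-0.1, -0.9, -0.6]
opening: 0.0005
```

Request:
move_arm(
  increments=[
    [[0,0,-3],0],
    [[0,0,-3],0],
    [[0,0,-3],0],
    [[0,0,-3],0],
    [[0,0,-3],0],
    [[0,0,-3],0],
    [[0,0,-3],0],
    [[0,0,-3],0],
  ],
)

```text
clock: 52.85
tool_pos: [0.5673, -0.1164, 0.0573]
orientation: [-179.9, -0.9, -91.3]
force: [-12.5, 5.3, 31.4]
opening: 0.0004
```

```bash
python3 - <<'E'
from h import *
s=snap('scene','s36.png');o=ctrl.get_obs(); T=o['tool_pos'];print(T,o['force'],o['orientation'])
b=cv2.imread('pics/s36.png'); b=cv2.resize(b[70:220,160:340],None,fx=4.4,fy=4,interpolation=cv2.INTER_CUBIC); cv2.imwrite('pics/z36.png',b)
E
```

```text
[ 0.56727435 -0.11637939  0.05725948] [-12.14417877   4.91991753  29.43977606] [-179.86687006   -0.88726123  -91.26216312]
```

View pics/z36.png

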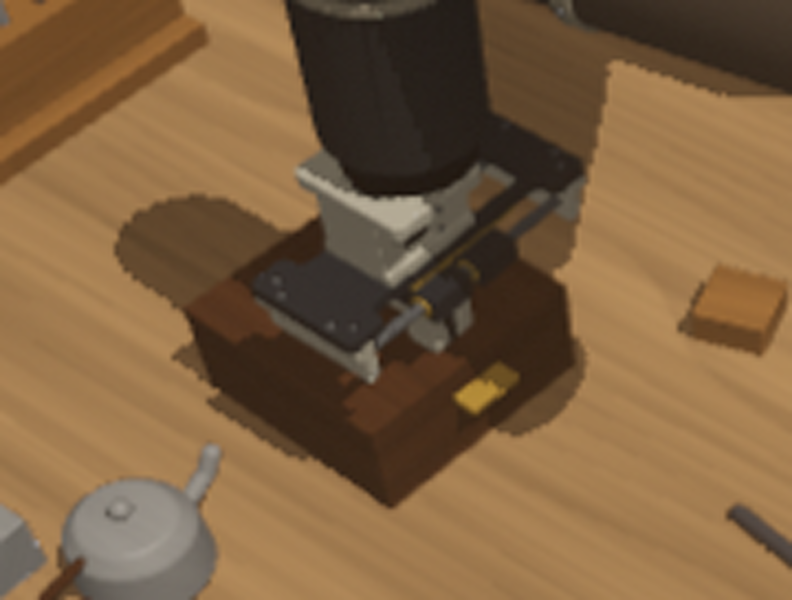

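Shut under 30 N. Retract and inspect the rim line.

Request:
move_arm(
  increments=[
    [[0,0,10],0],
    [[0,0,30],0],
    [[0,0,40],0],
    [[-20,0,40],0],
    [[-40,30,30],0],
    [[-40,40,0],0],
    [[-20,40,0],0],
    [[0,30,0],0],
  ],
)

```text
clock: 53.7
tool_pos: [0.4517, 0.016, 0.2065]
orientation: [180.0, -0.8, -91.7]
force: [1.0, -0.3, 0.1]
opening: 0.0004
```

Request:
move_arm(
  increments=[
    [[0,40,0],0],
    [[0,40,0],0],
    [[0,40,0],0],
    [[0,40,0],0],
    [[0,30,0],0],
    [[0,0,0],0],
    [[0,0,0],0],
    [[0,0,0],0],
  ],
)

```text
clock: 54.5
tool_pos: [0.4492, 0.2168, 0.2058]
orientation: [-179.9, -0.8, -91.4]
force: [0.0, 0.1, -0.4]
opening: 0.0003
```

```bash
python3 - <<'E'
from h import *
s=snap('scene','s37.png');t=snap('top','t37.png');o=ctrl.get_obs(); print(o['tool_pos'],o['force'],o['clock'])
b=cv2.imread('pics/s37.png'); b=cv2.resize(b[110:200,200:300],None,fx=6.5,fy=6.5,interpolation=cv2.INTER_CUBIC)
for p in [(.083,.083,.052),(.083,.083,.084),(.083,-.083,.084),(-.083,.083,.084),(.083,.083,0)]:
    u=(w2px(s,c2w(p))-[200,110]+.5)*6.5; cv2.circle(b,tuple(int(v) for v in u),4,(0,255,0),1)
cv2.imwrite('pics/z37.png',b)
E
```

```text
[0.44921636 0.21631643 0.20603421] [ 0.20797668  0.01508497 -0.82114231] 54.6
```

View pics/z37.png

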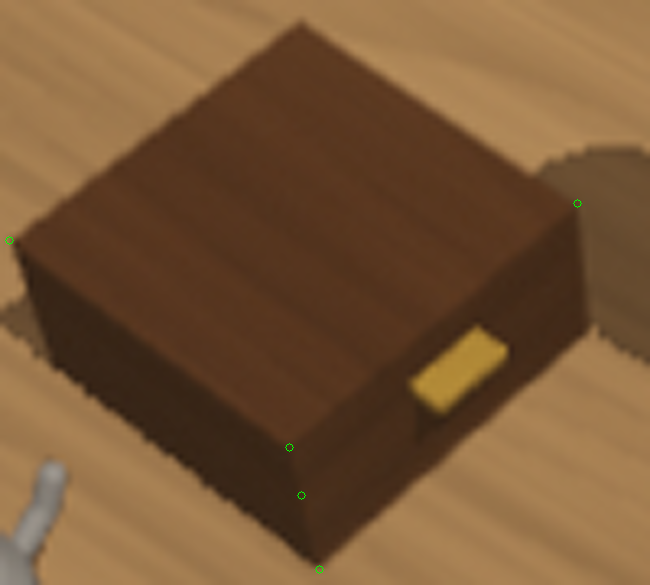

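View pics/s37.png

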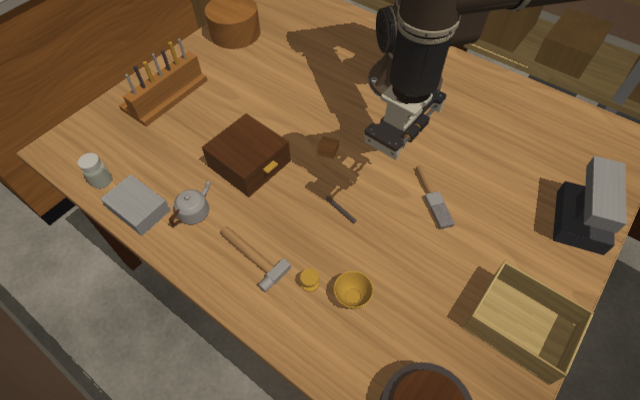

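View pics/t37.png

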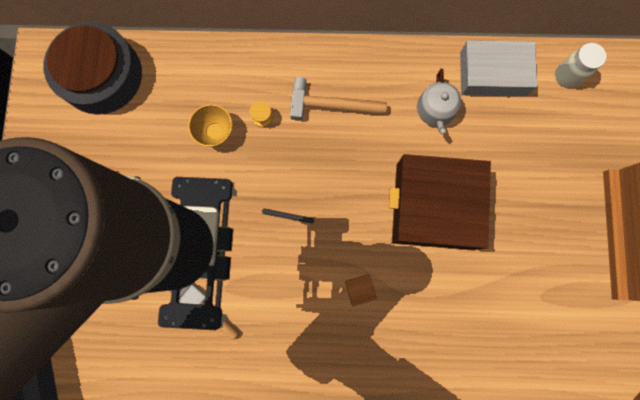

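```bash
python3 -c "
from plant import ctrl
print(ctrl.close_job())"
```

```text
the job is handed in; nothing more can be done
None
```

I packed the two lids that were on the bench, laid the cover plate inside, shut the case and handed the job in at about 55 s. The hand-in reports no verdict.

**Lids:** Both sit flat in the two front recesses, away from the hinge. I saw no other lids in any picture, including the bench behind where the shell had leaned. The wrist camera showed both centred after release. I pressed lid A down with about 5 N; lid B stopped at the expected height, but the force reading there was near zero.

**Cover plate:** It lies on the four posts, bar up, within about 1 mm of centre. I pressed the bar down with 30 N, and its top was at the right height.

**Upper half:** I closed it from behind and pressed it down with 30 N. Under load its top measured about 84 mm, which is the height of the closed case. The case outline in the scene camera fits the closed shape within about 1 pixel, with no gap visible at the rim.

**Other things on the bench:** They look unmoved in the last pictures, and the arm stands clear of everything.

**Checks that disagreed:**
- **Fingertip height:** The tips were about 25 mm higher than the reported position. Two early grips on the first lid closed on nothing because of this, so I used contact heights from then on.
- **Wrist camera:** It read about 4.5 mm low in height, and I corrected for that.
- **Early descent:** One move stopped short, drifted about 7 mm sideways and left the tool tilted by about 1°; I did not find the cause.

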